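Close down the balance station

TASK

Close down the balance station: take the brass dipper from its rest block, dip it briefly into the white crucible, its cleaning pot, until the whole bowl is below the rim, and hang it by its collar well into its own slot in the tool rack. Put every steel check weight that is out on the counter back upright into its own well in the tray, set down and not dropped: the dots on each label give the number of its weight, one for the smallest of the set of five up to five for the largest; slip the brass tare ring over its upright post there, down to the base. Leave the crucible standing where it is and everything else undisturbed.

Things in the scene. Friction and masses are not known exactly. Their poses are not given: they have to be found in the camera images.
- weight1: Check weight number 1 of the set (1 smallest, 5 largest), may be absent: upright steel cylinder 28 mm across and 18 mm tall; on its top a neck 12 mm across and 6 mm tall, then a round knob 18 mm across and 18 mm tall to grip (overall height 42 mm). Origin at the centre of its underside, z up along its axis.
- weight2: Check weight number 2 of the set (1 smallest, 5 largest), may be absent: upright steel cylinder 35 mm across and 23 mm tall; on its top a neck 12 mm across and 6 mm tall, then a round knob 18 mm across and 18 mm tall to grip (overall height 47 mm). Origin at the centre of its underside, z up along its axis.
- weight3: Check weight number 3 of the set (1 smallest, 5 largest), may be absent: upright steel cylinder 42 mm across and 28 mm tall; on its top a neck 12 mm across and 6 mm tall, then a round knob 18 mm across and 18 mm tall to grip (overall height 52 mm). Origin at the centre of its underside, z up along its axis.
- weight4: Check weight number 4 of the set (1 smallest, 5 largest), may be absent: upright steel cylinder 49 mm across and 33 mm tall; on its top a neck 12 mm across and 6 mm tall, then a round knob 18 mm across and 18 mm tall to grip (overall height 57 mm). Origin at the centre of its underside, z up along its axis.
- weight5: Check weight number 5 of the set (1 smallest, 5 largest), may be absent: upright steel cylinder 56 mm across and 38 mm tall; on its top a neck 12 mm across and 6 mm tall, then a round knob 18 mm across and 18 mm tall to grip (overall height 62 mm). Origin at the centre of its underside, z up along its axis.
- well1 (a point): Centre of the floor of the well for weight 1, in a birch block (80 by 80 mm, on the tray) whose label card shows 1 black dot on its robot-facing side. Square well 36 mm wide, 12 mm deep, its floor 14 mm above the counter; z up, x and y along its sides (-x towards the label card). The blocks stand in a row in any order.
- well2 (a point): Centre of the floor of the well for weight 2, in a birch block (80 by 80 mm, on the tray) whose label card shows 2 black dots on its robot-facing side. Square well 43 mm wide, 12 mm deep, its floor 14 mm above the counter; z up, x and y along its sides (-x towards the label card). The blocks stand in a row in any order.
- well3 (a point): Centre of the floor of the well for weight 3, in a birch block (80 by 80 mm, on the tray) whose label card shows 3 black dots on its robot-facing side. Square well 50 mm wide, 12 mm deep, its floor 14 mm above the counter; z up, x and y along its sides (-x towards the label card). The blocks stand in a row in any order.
- well4 (a point): Centre of the floor of the well for weight 4, in a birch block (80 by 80 mm, on the tray) whose label card shows 4 black dots on its robot-facing side. Square well 57 mm wide, 12 mm deep, its floor 14 mm above the counter; z up, x and y along its sides (-x towards the label card). The blocks stand in a row in any order.
- well5 (a point): Centre of the floor of the well for weight 5, in a birch block (80 by 80 mm, on the tray) whose label card shows 5 black dots on its robot-facing side. Square well 64 mm wide, 12 mm deep, its floor 14 mm above the counter; z up, x and y along its sides (-x towards the label card). The blocks stand in a row in any order.
- tare_ring: Brass tare ring lying flat, 44 mm across outside, hole 22 mm, 16 mm tall. Origin at the centre of its underside, z up.
- post (a point): Foot of the tare ring's upright post: centre of the top of its birch base (80 by 80 mm, in the row on the tray, label card with a ring on its robot-facing side), 16 mm above the counter. Steel post 14 mm across, standing 45 mm above this point. z up.
- dipper: Brass dipper, upright in its wooden rest block at the start, round about its z axis. Origin at the centre of the underside of its bowl, z up. Bowl 28 mm across, z 0 to 24 mm; shank 8 mm across up to z 125; collar 30 mm across, z 125 to 130; wooden handle 15 mm across, z 130 to 185, to grip from above.
- dipper_collar (a point): Centre of the underside of the dipper's collar (125 mm above the underside of its bowl).
- rest: Wooden rest block 58 by 58 mm, 30 mm tall, with a 36 mm square well (floor 6 mm above the counter) in which the dipper's bowl stands at the start. Origin at the centre of its underside. Fixed.
- crucible: White ceramic crucible, an open round cup 72 mm across at the rim (wall 4 mm) and 70 mm tall, narrower at the base. Loose. Origin at the centre of its underside, z up.
- dipper_slot (a point): Where the dipper's shank should hang: on the centre line of its own slot, level with the bracket's top face (160 mm up), collar resting on it. The card before the bracket shows a round bowl with handle. Slot 18 mm wide along y, open to -x (front edge 26 mm from here), ends 10 mm behind. Top plate 64 mm wide, 60 deep, 10 thick, two legs at its back corners, free below to the 10 mm rack board.
- scoop: Green tin scoop hanging in its own bracket beside the dipper's: pan 30 by 44 mm, the same shank, collar and handle as the dipper; handle top about 220 mm above the counter. Its card shows a rectangular pan. Origin 125 mm below the underside of its collar. Bystander.
- sample_tin: Closed steel sample tin, 54 mm across, 40 mm tall. Bystander.
- stopper: Black rubber stopper, 30 mm across, 26 mm tall, standing on its narrow end. Bystander.
- jar: Amber glass jar, 60 mm across, 85 mm tall, behind the tray. Bystander.
- mug: Blue ceramic mug, 76 mm across, 85 mm tall, behind the tray. Bystander.
- dish: Shallow white dish, 90 mm across, 18 mm tall. Bystander.
- brush: Hand brush lying on the counter. Bystander.
Things that resemble listed ones, but are neither listed nor needed, are in the scene too. Leave any turquoise look-alike of the weight4 alone.

How it is judged:
By the outcome, as a careful person would: the job done as asked, in the order asked, and still so for the second after the job is handed in, with the robot touching nothing.
Of weight1, weight2, weight3, weight4, weight5 only 3 to 5 are there at a start; the rules pass over those that are not, and their reading is None.
At some moment in a run one of weight1, weight2, weight3, weight4, weight5, tare_ring may be knocked a few centimetres aside while the robot is not near it.
It also fails if it takes over 210 s, if anything falls off the work surface, if the arm or the gripper's body presses on something with over 40 N, if the wrist force passes 120 N, or if a joint passes its speed limit or range.

ROBOT

A 7-joint arm with a two-finger parallel gripper is mounted at the origin on the work surface. World frame = base frame: x ahead of the robot, y to its left, z up, the work surface at z = 0. Lengths are in m, angles in rad, forces in N, time in s.
With the tool pointing down it reaches from about 0.425 to 0.875 m from the base axis. Payload 4.7 kg.
Tool frame: the origin (TCP) lies on the centre line of the jaws, within the pads' length; the fingertips stand 14 mm ahead of it and the grasp point (between the pads) lies 5 mm behind it; z points along the fingers, y is the line along which they close (so a half turn about z gives the same grasp; the last joint's range is limited). The gripper opens to 85 mm and grips with 20 to 120 N. Pads are 22 mm wide; open, the fingers measure 114 mm over their backs; the gripper's body (76 mm by 85 mm) begins 54 mm behind the grasp point. The pads swing forward as they close: fully open they stand 13 mm farther back than shut.
Start: joints at [-1.1, 0.321, -0.07, 1.45, 0.023, 1.371, -0.057], TCP at [0.287, 0.583, 0.245] pointing down, gripper open.
Joint ranges: [-2.86, 2.86], [-0.3, 2.09], [-1.38, 1.24], [0.06, 2.45], [-1.56, 4.7], [0.09, 2.05], [-2.69, 2.69]. Speed limits (rad/s): [2.57, 2.57, 3.14, 3.14, 3.14, 3.14, 3.14].

INTERFACE

Orientations are given as a unit quaternion [x, y, z, w].
In Python, from bench import robot, viewer, close_job gives the robot as it stands. The module is installed in compiled form; this text tells all that it offers.
- The arm moves only by the shell command python3 -m jog 'ROWS'. ROWS is JSON, a list of rows, each an object of numbers: "dx", "dy", "dz": the shift along the world's x, y, z in units of 0.03 m (1.0 is 0.03 m); "rx", "ry", "rz": the turn, a rotation vector about the world's x, y, z in units of 120 degrees (1.0 is 120 degrees); "jaw": the opening, from 0 (shut) to 1 (fully open). A call has 1 to 10 rows; each row shifts and turns the commanded pose from where the row before left it; what a row does not reach is not made up. A row lasts 1/8 s, in which the tool goes at most 62.5 mm and 10.7 degrees, less where a joint would pass 70% of its speed; a pose out of reach is approached as far as the arm can. A call with a number of a shift or a turn outside -1 to 1 is refused whole. A call with a gripper value outside its range is refused whole. The fingers move at their own pace and stop on an object; the grip force is fixed at half the most. Time passes only in rows, so rows that do not move let the fingers close. It gives the time, the measured TCP pose, the force, the opening and the grip force at its end, in the units of the state.
- robot.get_state(): the state, without advancing time (a new reading comes with each control period).
- viewer.read_camera(name): name is "scene" or "top"; returns a dict with "frame" (420x560x3 uint8, red, green, blue), "range_z" (420x560 float32, m along the optical axis (not along the pixel's ray), 0 where there is no reading), "intrinsics" (3x3 intrinsics, pixels), "R" (3x3) and "t" (3): a world point X has camera coordinates R X + t. Camera axes: x right, y down, z forward; pixel columns grow to the right and rows downward; lengths in m; the calibration is good to about 2 mm. A picture is of the moment at which its call begins.
- close_job(): hands the job in; it is judged then, once.
The state is a dict: "time_s": time; "joints": joint angles; "joint_vel": joint speeds; "joint_torque": joint torques, N m; "eef_pos": TCP position; "ee_rot": TCP orientation; "wrist_force": force on the tool from outside, world axes, zero at the start; "torque": the same for the moment, N m; "gripper_width": opening from 0.0 (shut) to 1.0 (fully open); "gripper_force": force on a finger pad.
Only numpy, scipy, OpenCV 4.12 (cv2) and the standard library are available. Lean on these libraries where they do the work, as an engineer would, in place of code of your own. Each camera call takes 0.05 s, during which the arm holds its last target. There are 200 camera calls.

## Working session

There is one attempt and no reset: what is moved stays moved. The work goes in short steps, Python scripts to look and compute and a shell command to move; the robot and the scene stay as the last step left them, time stands still between calls to the robot, and variables do not carry over. Pictures are saved under pics/ and viewed, at most 14 in all, crops included, and the job is handed in when it is done.

```bash
mkdir -p pics
cat > h.py <<'E'
import numpy as np, cv2
from bench import robot, viewer
def cam(n, save=None):
    c=viewer.read_camera(n)
    if save: cv2.imwrite('pics/'+save, c['frame'][:,:,::-1])
    np.savez('/tmp/'+n+'.npz', **c); return c
def cloud(c):
    h,w=c['range_z'].shape; u,v=np.meshgrid(np.arange(w),np.arange(h)); K=np.array(c['intrinsics']); z=c['range_z']
    P=np.stack([(u-K[0,2])/K[0,0]*z,(v-K[1,2])/K[1,1]*z,z],-1)
    return (P-np.array(c['t']))@np.array(c['R'])
E
python3 - <<'E'
from h import *
for n in('scene','top'):
    c=cam(n,n+'0.png'); print(n,c['intrinsics'],c['R'],c['t'])
    f=cv2.resize(c['frame'][:,:,::-1],(784,588),interpolation=cv2.INTER_CUBIC); cv2.imwrite('pics/%s0b.png'%n,f)
print(robot.get_state())
E
```

```text
scene [[401.79434842   0.         275.11640699]
 [  0.         401.79434842 202.78529773]
 [  0.           0.           1.        ]] [[-0.85478434  0.5187606   0.01520452]
 [ 0.33090152  0.56734217 -0.75407363]
 [-0.39980985 -0.63953913 -0.65661388]] [ 0.48115754 -0.09605119  1.44322727]
top [[495.43944225   0.         285.91296766]
 [  0.         495.43944225 207.15685493]
 [  0.           0.           1.        ]] [[ 0.02255242 -0.99970935 -0.00852114]
 [-0.99834476 -0.02206895 -0.05311023]
 [ 0.05290674  0.0097048  -0.9985523 ]] [-0.01051106  0.56846962  1.18687872]
{'time_s': 0.1, 'joints': array([-1.09990341,  0.3217464 , -0.07007321,  1.45154661,  0.02259666,
        1.37078853, -0.05688137]), 'joint_vel': array([ 0.00060274, -0.00116729,  0.00084559, -0.00396378,  0.00162249,
       -0.00039895,  0.00075188]), 'joint_torque': array([ 1.35553314e-04, -4.94876111e+01, -3.83769125e-01, -3.15205836e+01,
        1.30588392e-02,  7.49265659e-03,  1.28544923e-05]), 'eef_pos': array([0.28654507, 0.58292946, 0.24433757]), 'ee_rot': array([ 2.26398913e-01,  9.74034295e-01, -8.38336239e-04, -1.47253495e-04]), 'wrist_force': array([ 0.43146962, -0.90305088, -0.51714535]), 'torque': array([-0.01888828, -0.00240242,  0.03898081]), 'gripper_force': 0.0, 'gripper_width': 0.999731675106412}
```

View pics/scene0b.png

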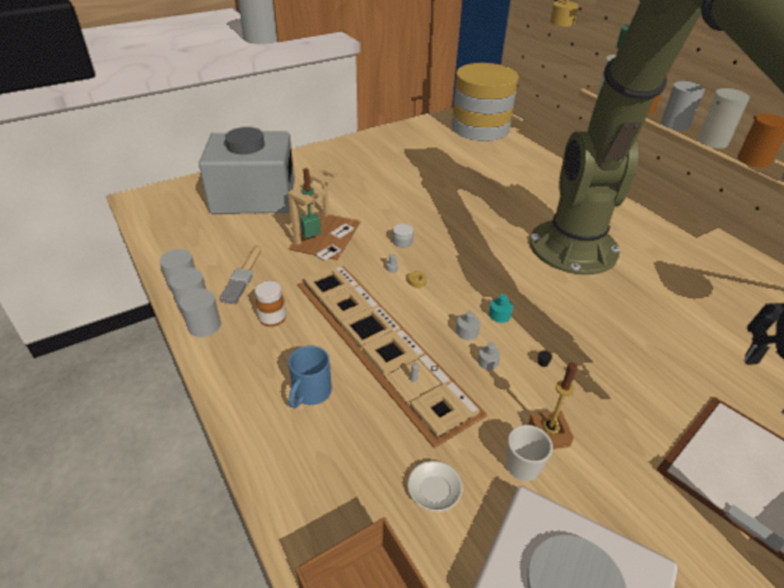

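View pics/top0b.png

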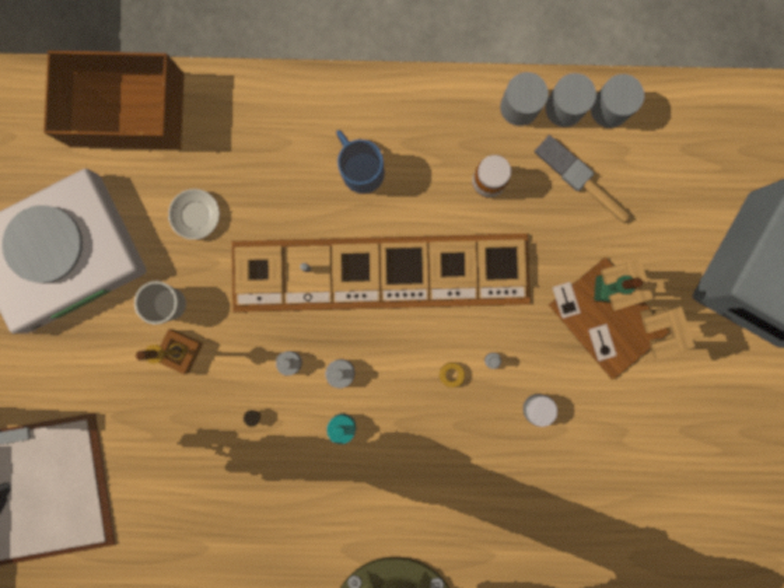

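The top view (784 px scale) shows the wells in order from the left: 1 dot (258,270), ring post (306,268), 3, 5, 2 and 4 dots. The steel weights are at (289,363), (341,374) and (494,360). The turquoise look-alike is at (341,430), the ring at (453,374) and the dipper rest at (178,351). The crucible is at (157,302). The rack's dipper card (bowl) is at (602,343), and its bracket is the one at (665,335).

```bash
cat > m.py <<'E'
from h import *
T=dict(np.load('/tmp/top.npz')); S=dict(np.load('/tmp/scene.npz'))
PT=cloud(T);PS=cloud(S)
A=np.concatenate([PT.reshape(-1,3)[T['range_z'].ravel()>0],PS.reshape(-1,3)[S['range_z'].ravel()>0]])
def at(u,v):  # 784-scale top pixel
    return PT[int(v/1.4),int(u/1.4)]
def circ(xy):
    (x,y),r=cv2.minEnclosingCircle(xy.astype(np.float32)); return np.round([x,y,2*r],4)
def sel(P,c,r,z0,z1):
    m=(np.hypot(P[:,0]-c[0],P[:,1]-c[1])<r)&(P[:,2]>z0)&(P[:,2]<z1); return P[m]
E
python3 - <<'E'
from m import *
t=PT.reshape(-1,3); s=PS.reshape(-1,3)
for n,u,v in[('wA',289,363),('wB',341,374),('wC',494,360),('turq',341,428),('ring',453,374),('tin',541,410),('cruc',157,302),('stop',252,418)]:
    p=at(u,v)
    for nm,P in(('t',t),('s',s)):
        q=sel(P,p,.05,.006,.2)
        if len(q)<5: print(n,nm,len(q));continue
        zt=np.percentile(q[:,2],98); k=q[q[:,2]>zt-.008]
        print(n,nm,p.round(3),'ztop',zt.round(4),'all',circ(q),'topc',circ(k),'bbox',q.min(0).round(3),q.max(0).round(3))
print('table z',[np.median(x[(abs(x[:,0]-.45)<.03)&(abs(x[:,1]-.0)<.2)][:,2]).round(4) for x in(t,s)])
c=T['frame'][:,:,::-1]
a=cv2.resize(c[170:280,385:505],None,fx=5,fy=5,interpolation=cv2.INTER_CUBIC)
cv2.imwrite('pics/rack.png',a)
d=cv2.resize(S['frame'][110:310,200:420,::-1],None,fx=3,fy=3,interpolation=cv2.INTER_CUBIC)
cv2.imwrite('pics/sc.png',d)
E
```

```text
Traceback (most recent call last):
  File "m.py", line 8, in circ
    (x,y),r=cv2.minEnclosingCircle(xy.astype(np.float32)); return np.round([x,y,2*r],4)
            ~~~~~~~~~~~~~~~~~~~~~~^^^^^^^^^^^^^^^^^^^^^^^
cv2.error: OpenCV(4.12.0) /io/opencv/modules/imgproc/src/shapedescr.cpp:201: error: (-215:Assertion failed) count >= 0 && (depth == CV_32F || depth == CV_32S) in function 'minEnclosingCircle'
```

```bash
sed -i 's/xy.astype/xy[:,:2].copy().astype/' m.py
python3 - <<'E'
from m import *
t=PT.reshape(-1,3); s=PS.reshape(-1,3)
for n,u,v in[('wA',289,363),('wB',341,374),('wC',494,360),('turq',341,428),('ring',453,374),('tin',541,410),('cruc',157,302),('rest',178,351),('card',602,343),('rackbr',665,335)]:
    p=at(u,v)
    for nm,P in(('t',t),('s',s)):
        q=sel(P,p,.05,.006,.25)
        if len(q)<5: print(n,nm,len(q));continue
        zt=np.percentile(q[:,2],98); k=q[q[:,2]>zt-.008]
        print(n,nm,p.round(3),'ztop',zt.round(4),'all',circ(q),'topc',circ(k),'bbox',q.min(0).round(3),q.max(0).round(3))
print('table z',[np.median(x[(abs(x[:,0]-.45)<.03)&(abs(x[:,1]-.0)<.2)][:,2]).round(4) for x in(t,s)])
# wells: block top corners & well floors
for n,u,v in[('1',258,270),('post',306,268),('3',355,267),('5',404,266),('2',453,264),('4',501,263)]:
    p=at(u,v)
    P=PT.reshape(-1,3); q=sel(P,p,.045,-.01,.08)
    f=q[(q[:,2]<.02)&(q[:,2]>.008)&(np.hypot(*(q[:,:2]-p[:2]).T)<.034)]
    print(n,p.round(3),'floor n',len(f), 'z', np.median(f[:,2]).round(4) if len(f) else None,'mid',((f[:,:2].min(0)+f[:,:2].max(0))/2).round(4) if len(f) else None,'ext',np.ptp(f[:,:2],axis=0).round(4) if len(f) else None, cv2.minAreaRect(f[:,:2].astype(np.float32)) if len(f) else None)
c=T['frame'][:,:,::-1]
a=cv2.resize(c[170:280,385:505],None,fx=5,fy=5,interpolation=cv2.INTER_CUBIC)
cv2.imwrite('pics/rack.png',a)
d=cv2.resize(S['frame'][110:310,200:420,::-1],None,fx=3,fy=3,interpolation=cv2.INTER_CUBIC)
cv2.imwrite('pics/sc.png',d)
E
```

```text
wA t [0.441 0.186 0.051] ztop 0.0538 all [0.4424 0.1841 0.0947] topc [0.4382 0.1933 0.0175] bbox [0.398 0.153 0.006] [0.487 0.221 0.057]
wA s [0.441 0.186 0.051] ztop 0.053 all [0.4361 0.1954 0.0448] topc [0.4375 0.1935 0.0204] bbox [0.415 0.174 0.006] [0.458 0.215 0.055]
wB t [0.425 0.098 0.059] ztop 0.0584 all [0.4268 0.0952 0.0907] topc [0.4232 0.1039 0.0176] bbox [0.383 0.06  0.006] [0.462 0.127 0.061]
wB s [0.425 0.098 0.059] ztop 0.0567 all [0.4212 0.1061 0.0514] topc [0.4214 0.1051 0.0202] bbox [0.399 0.081 0.006] [0.446 0.132 0.058]
wC t [ 0.453 -0.156  0.042] ztop 0.0445 all [ 0.4498 -0.1579  0.0941] topc [ 0.4499 -0.1582  0.0172] bbox [ 0.412 -0.205  0.006] [ 0.485 -0.125  0.045]
wC s [ 0.453 -0.156  0.042] ztop 0.0438 all [ 0.4492 -0.1567  0.0286] topc [ 0.4479 -0.1578  0.0179] bbox [ 0.436 -0.169  0.006] [ 0.461 -0.143  0.044]
turq t [0.336 0.096 0.053] ztop 0.0591 all [0.3357 0.1021 0.0939] topc [0.3289 0.0992 0.0175] bbox [0.289 0.074 0.006] [0.383 0.13  0.061]
turq s [0.336 0.096 0.053] ztop 0.0581 all [0.3214 0.1079 0.0674] topc [0.3284 0.1001 0.02  ] bbox [0.302 0.07
[... 2332 characters left out ...]
(0.6063110828399658, 0.08317497372627258), (0.04945101588964462, 0.04895862564444542), 1.2890831232070923)
5 [ 0.611 -0.002  0.014] floor n 589 z 0.0141 mid [ 0.6106 -0.0019] ext [0.0641 0.0637] ((0.6106733083724976, -0.0019536763429641724), (0.06380989402532578, 0.06346941739320755), 1.5331310033798218)
2 [ 0.617 -0.087  0.013] floor n 299 z 0.0144 mid [ 0.6157 -0.0864] ext [0.0418 0.0434] ((0.6156400442123413, -0.08658944070339203), (0.041355833411216736, 0.04353181645274162), 0.9759666919708252)
4 [ 0.622 -0.17   0.011] floor n 504 z 0.0142 mid [ 0.6193 -0.1705] ext [0.0551 0.0568] ((0.6191129088401794, -0.1705998182296753), (0.054341528564691544, 0.05641808360815048), 1.6477338075637817)
```

View pics/rack.png

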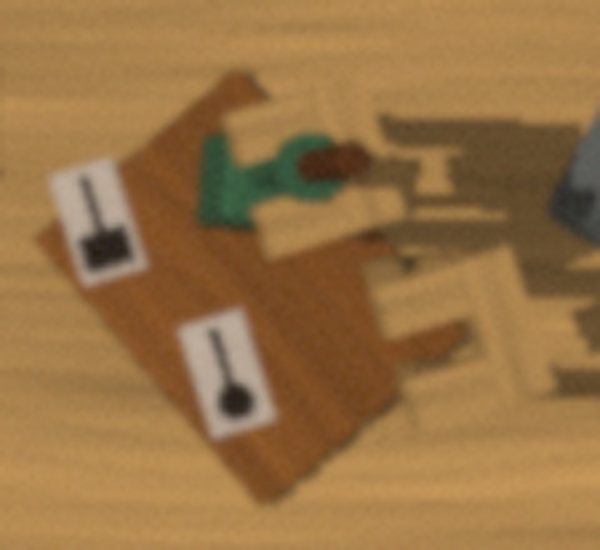

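View pics/sc.png

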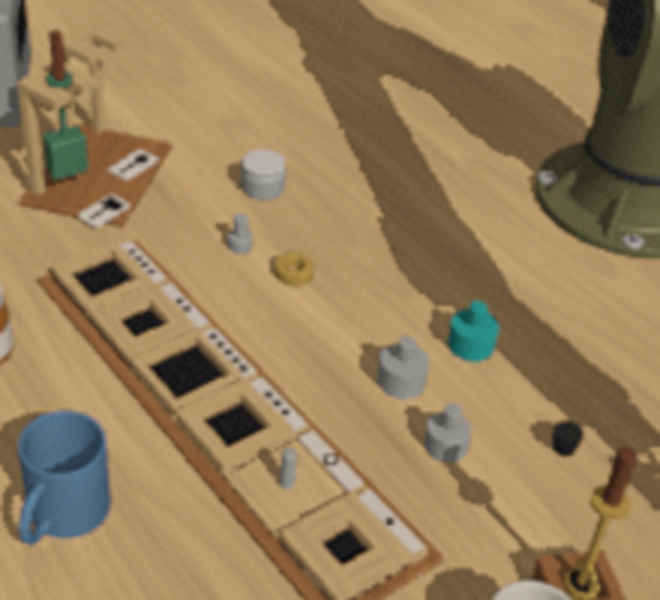

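Weights by overall height: A (289,363), 53 mm, is weight3. B (341,374), 57 mm, is weight4. C (494,360), 43 mm, is weight1. Weights 2 and 5 are absent, and the turquoise one is left alone. In the rack crop, the bowl card (228,380) is in front of the empty bracket at (460,340). The pan card (105,225) belongs to the green scoop.

Next I fit the bracket slot and the handle.

Run:
```python
from m import *
for nm,P in(('t',PT.reshape(-1,3)),('s',PS.reshape(-1,3))):
    q=sel(P,(.5,-.44),.062,.152,.172)
    h,e=np.histogram(q[:,2],8); 
    r=cv2.minAreaRect(q[:,:2].astype(np.float32)); print(nm,len(q),np.median(q[:,2]),r); print(cv2.boxPoints(r).round(4).tolist())
    # card pts
    g=np.zeros((40,40),int)
    ix=((q[:,0]-.44)/.003).astype(int); iy=((q[:,1]+.50)/.003).astype(int)
    for a,b in zip(ix,iy):
        if 0<=a<40 and 0<=b<40: g[a,b]+=1
    for a in range(39,-1,-1): print('%.3f '%(.44+.003*a)+''.join('#' if g[a,b] else '.' for b in range(39,-1,-1)))
    k=sel(P,(.4535,.3845),.02,.15,.2); print('handle',circ(k)); c=sel(P,(.4535,.3845),.03,.125,.142); print('collar',circ(c),c[:,2].max())
    w=sel(P,(.4597,.3824),.045,.026,.036); print('rest',cv2.minAreaRect(w[:,:2].astype(np.float32)))
```

```text
t 687 0.15989656791603366 ((0.505378246307373, -0.4057151973247528), (0.0641481876373291, 0.061627347022295), 18.2994384765625)
[[0.4652999937534332, -0.3865000009536743], [0.4846000075340271, -0.4449999928474426], [0.5454999804496765, -0.42489999532699585], [0.526199996471405, -0.36640000343322754]]
0.557 ........................................
0.554 ........................................
0.551 ........................................
0.548 ........................................
0.545 ..............#.........................
0.542 ............####........................
0.539 ..........#####.........................
0.536 .....###########........................
0.533 ...###########.#........................
0.530 ....#############.......................
0.527 .################.......................
0.524 .#####.####.#####.......................
0.521 .###############.#......................
0.518 ##.###############......................
0.515 ##################......................
0.512 ########.#######.#......................
0.509 ####......#########.....................
[... 2951 characters left out ...]
.#.##......#............................
0.467 ..#....#................................
0.464 .....#..................................
0.461 ........................................
0.458 ........................................
0.455 ........................................
0.452 ........................................
0.449 ........................................
0.446 ........................................
0.443 ........................................
0.440 ........................................
handle [0.454  0.3866 0.0157]
collar [0.4525 0.384  0.0316] 0.14162330459046224
rest ((0.4511619806289673, 0.38585954904556274), (0.0602150522172451, 0.0579473152756691), 68.92389678955078)
```

Run:
```python
from m import *
for nm,P in(('t',PT.reshape(-1,3)),('s',PS.reshape(-1,3))):
    q=P[(abs(P[:,2]-.16)<.006)&(P[:,0]>.44)&(P[:,0]<.66)&(P[:,1]>-.5)&(P[:,1]<-.32)]
    g=np.zeros((55,45),np.uint8)
    g[((q[:,0]-.44)/.004).astype(int),((q[:,1]+.50)/.004).astype(int)]=1
    if nm=='t':
        for a in range(54,-1,-1): print('%.3f '%(.44+.004*a)+''.join('#' if g[a,b] else '.' for b in range(44,-1,-1)))
    # fit U-shape template: maximize points in plate minus in slot
    from scipy.optimize import differential_evolution as DE
    def f(p):
        x,y,th=p; d=q[:,:2]-[x,y]; a=d[:,0]*np.cos(th)+d[:,1]*np.sin(th); b=-d[:,0]*np.sin(th)+d[:,1]*np.cos(th)
        inp=(a>-.026)&(a<.034)&(abs(b)<.032); sl=(a<.010)&(a>-.026)&(abs(b)<.009)
        m=np.maximum(0,np.minimum.reduce([a+.026,.034-a,.032-abs(b)])); 
        return -inp.sum()+3*(inp&sl).sum()
    best=[DE(f,[(.47,.54),(-.45,-.37),(-2.2,-.9)],seed=k,popsize=30,maxiter=200,tol=1e-9) for k in range(4)]
    for r in best: print(nm,r.x.round(4),r.fun,len(q))
```

```text
0.656 .............................................
0.652 .............................................
0.648 .............................................
0.644 .............................................
0.640 .............................................
0.636 .............................................
0.632 .............................................
0.628 .............................................
0.624 .............................................
0.620 .............................................
0.616 .........##..................................
0.612 ........###..................................
0.608 ....#######..................................
0.604 ############.................................
0.600 ############.................................
0.596 ############.................................
0.592 #############................................
0.588 #############................................
0.584 #######....##................................
0.580 #####......##................................
0.576 ####.......###...............................
0.572 ##
[... 1375 characters left out ...]
....................
0.464 ................#............................
0.460 .............................................
0.456 .............................................
0.452 .............................................
0.448 .............................................
0.444 .............................................
0.440 .............................................
t [ 0.5042 -0.4011 -1.2529] -718.0 1367
t [ 0.5042 -0.4012 -1.2526] -718.0 1367
t [ 0.5041 -0.4016 -1.2657] -717.0 1367
t [ 0.5041 -0.4012 -1.2567] -717.0 1367
s [ 0.5024 -0.4003 -1.3616] -140.0 320
s [ 0.504  -0.3971 -1.1684] -139.0 320
s [ 0.504  -0.3971 -1.1665] -139.0 320
s [ 0.5041 -0.3974 -1.1668] -139.0 320
```

```bash
python3 -m jog '[{"dx":0.35,"dy":-0.4,"jaw":1},{"dx":0.7,"dy":-0.82},{"dx":0.7,"dy":-0.82},{"dx":0.7,"dy":-0.82},{"dx":0.7,"dy":-0.82},{"dx":0.7,"dy":-0.82},{"dx":0.7,"dy":-0.82},{"dx":0.7,"dy":-0.82},{"dx":0.32,"dy":-0.46},{"jaw":0.7}]'
```

```text
invalid input
```

```bash
python3 -m jog '[{"dx":0.35,"dy":-0.4,"dz":0,"rx":0,"ry":0,"rz":0,"jaw":1}]'
```

```text
time_s: 0.22
eef_pos: [0.296, 0.5716, 0.2445]
ee_rot: [0.225, 0.974, -0.0, -0.001]
wrist_force: [-0.1, 0.6, -0.4]
gripper_width: 1.001
gripper_force: 0.0
```

```bash
python3 -m jog '[{"dx":0.65,"dy":-0.775,"dz":0,"rx":0,"ry":0,"rz":0,"jaw":1},{"dx":0.65,"dy":-0.775,"dz":0,"rx":0,"ry":0,"rz":0,"jaw":1},{"dx":0.65,"dy":-0.775,"dz":0,"rx":0,"ry":0,"rz":0,"jaw":1},{"dx":0.65,"dy":-0.775,"dz":0,"rx":0,"ry":0,"rz":0,"jaw":1},{"dx":0.65,"dy":-0.775,"dz":0,"rx":0,"ry":0,"rz":0,"jaw":1},{"dx":0.65,"dy":-0.775,"dz":0,"rx":0,"ry":0,"rz":0,"jaw":1},{"dx":0.65,"dy":-0.775,"dz":0,"rx":0,"ry":0,"rz":0,"jaw":0.7},{"dx":0.65,"dy":-0.775,"dz":0,"rx":0,"ry":0,"rz":0,"jaw":0.7},{"dx":0,"dy":0,"dz":0,"rx":0,"ry":0,"rz":0,"jaw":0.7},{"dx":0,"dy":0,"dz":0,"rx":0,"ry":0,"rz":0,"jaw":0.7}]'
```

```text
time_s: 1.48
eef_pos: [0.453, 0.3853, 0.2453]
ee_rot: [0.227, 0.974, 0.0, -0.0]
wrist_force: [-0.9, 0.5, 0.5]
gripper_width: 0.698
gripper_force: 0.0
```

```bash
python3 -c "
from h import *
P=cloud(cam('top')).reshape(-1,3); P=P[(abs(P[:,0]-.453)<.15)&(abs(P[:,1]-.385)<.15)]
Q=cloud(cam('scene'));z=np.load('/tmp/scene.npz')['range_z'];Q=Q[z>0]
for a,b in((.215,.235),(.235,.26)):
  for R in(P,Q):
    r=R[(R[:,2]>a)&(R[:,2]<b)&(abs(R[:,0]-.453)<.1)&(abs(R[:,1]-.385)<.1)]
    print(a,len(r), r.min(0).round(3) if len(r) else '', r.max(0).round(3) if len(r) else '')
"
```

```text
0.215 1 [0.447 0.349 0.235] [0.447 0.349 0.235]
0.215 0  
0.235 22 [0.442 0.343 0.239] [0.479 0.41  0.257]
0.235 154 [0.428 0.347 0.237] [0.479 0.428 0.26 ]
```

```bash
python3 -m jog '[{"dx":0,"dy":0,"dz":-0.7,"rx":0,"ry":0,"rz":0,"jaw":0.6},{"dx":0,"dy":0,"dz":-0.7,"rx":0,"ry":0,"rz":0,"jaw":0.6},{"dx":0,"dy":0,"dz":-0.7,"rx":0,"ry":0,"rz":0,"jaw":0.6},{"dx":0,"dy":0,"dz":-0.7,"rx":0,"ry":0,"rz":0,"jaw":0.5},{"dx":0,"dy":0,"dz":0,"rx":0,"ry":0,"rz":0,"jaw":0.1},{"dx":0,"dy":0,"dz":0,"rx":0,"ry":0,"rz":0,"jaw":0},{"dx":0,"dy":0,"dz":0,"rx":0,"ry":0,"rz":0,"jaw":0},{"dx":0,"dy":0,"dz":0,"rx":0,"ry":0,"rz":0,"jaw":0},{"dx":0,"dy":0,"dz":0,"rx":0,"ry":0,"rz":0,"jaw":0},{"dx":0,"dy":0,"dz":0,"rx":0,"ry":0,"rz":0,"jaw":0}]'
```

```text
time_s: 2.82
eef_pos: [0.4533, 0.3853, 0.1614]
ee_rot: [0.226, 0.974, 0.0, 0.0]
wrist_force: [-0.2, -0.9, 0.5]
gripper_width: 0.157
gripper_force: 58.4
```

```bash
python3 -m jog '[{"dx":0,"dy":0,"dz":0.3,"rx":0,"ry":0,"rz":0,"jaw":0},{"dx":0,"dy":0,"dz":0.7,"rx":0,"ry":0,"rz":0,"jaw":0},{"dx":0,"dy":0,"dz":0.9,"rx":0,"ry":0,"rz":0,"jaw":0},{"dx":0,"dy":0,"dz":0.9,"rx":0,"ry":0,"rz":0,"jaw":0},{"dx":0,"dy":0,"dz":0.9,"rx":0,"ry":0,"rz":0,"jaw":0},{"dx":0.7,"dy":0.2,"dz":0,"rx":0,"ry":0,"rz":0,"jaw":0},{"dx":0.7,"dy":0.2,"dz":0,"rx":0,"ry":0,"rz":0,"jaw":0},{"dx":0.7,"dy":0.2,"dz":0,"rx":0,"ry":0,"rz":0,"jaw":0},{"dx":0.6,"dy":0.2,"dz":0,"rx":0,"ry":0,"rz":0,"jaw":0},{"dx":0,"dy":0,"dz":0,"rx":0,"ry":0,"rz":0,"jaw":0}]'
python3 - <<'E'
from m import *
T=cam('top');S=cam('scene')
for c in(T,S):
    P=cloud(c).reshape(-1,3); k=sel(P,(.535,.409),.05,.05,.085); print('cruc',circ(k)); 
    for z0,z1 in((.105,.15),(.15,.225),(.225,.25),(.25,.26)):
        b=sel(P,(.535,.409),.03,z0,z1); print(z0,len(b),np.median(b,0).round(4),circ(b) if len(b)>3 else '', b[:,2].min().round(3) if len(b) else '')
f=S['frame'][:,:,::-1]; cv2.imwrite('pics/dip.png',cv2.resize(f[210:350,320:460],None,fx=4,fy=4))
E
```

```text
time_s: 4.08
eef_pos: [0.5352, 0.4091, 0.2722]
ee_rot: [0.227, 0.974, -0.0, 0.0]
wrist_force: [0.1, -0.6, -1.0]
gripper_width: 0.166
gripper_force: 58.6
cruc [0.5356 0.4078 0.0722]
0.105 140 [0.5374 0.4021 0.1399] [0.5368 0.4072 0.0289] 0.118
0.15 51 [0.5366 0.4047 0.1798] [0.5347 0.401  0.013 ] 0.151
0.225 61 [0.5457 0.4012 0.2466] [0.5408 0.4052 0.0299] 0.24
0.25 1 [0.5378 0.3965 0.2504]  0.25
cruc [0.5342 0.4086 0.0726]
0.105 165 [0.5406 0.4123 0.1386] [0.5349 0.4083 0.0302] 0.117
0.15 111 [0.5363 0.4106 0.1813] [0.5348 0.4096 0.0256] 0.15
0.225 109 [0.5404 0.412  0.2458] [0.5364 0.4091 0.031 ] 0.226
0.25 9 [0.5398 0.4052 0.2578] [0.5397 0.4084 0.0232] 0.25
```

View pics/dip.png

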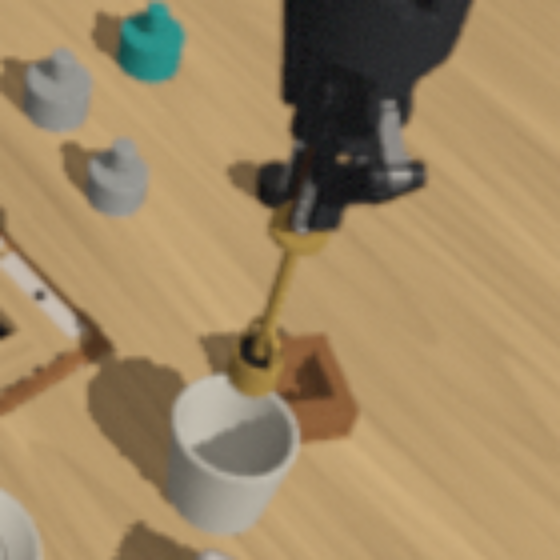

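The dipper hangs straight, with the bowl at crop (258,365) centred over the crucible. Dipping now.

```bash
python3 -m jog '[{"dx":0,"dy":0,"dz":-0.6,"rx":0,"ry":0,"rz":0,"jaw":0},{"dx":0,"dy":0,"dz":-0.8,"rx":0,"ry":0,"rz":0,"jaw":0},{"dx":0,"dy":0,"dz":-0.8,"rx":0,"ry":0,"rz":0,"jaw":0},{"dx":0,"dy":0,"dz":-0.5,"rx":0,"ry":0,"rz":0,"jaw":0},{"dx":0,"dy":0,"dz":-0.3,"rx":0,"ry":0,"rz":0,"jaw":0},{"dx":0,"dy":0,"dz":0,"rx":0,"ry":0,"rz":0,"jaw":0},{"dx":0,"dy":0,"dz":0,"rx":0,"ry":0,"rz":0,"jaw":0},{"dx":0,"dy":0,"dz":0,"rx":0,"ry":0,"rz":0,"jaw":0},{"dx":0,"dy":0,"dz":0,"rx":0,"ry":0,"rz":0,"jaw":0},{"dx":0,"dy":0,"dz":0,"rx":0,"ry":0,"rz":0,"jaw":0}]'
python3 -m jog '[{"dx":0,"dy":0,"dz":0.4,"rx":0,"ry":0,"rz":0,"jaw":0},{"dx":0,"dy":0,"dz":0.8,"rx":0,"ry":0,"rz":0,"jaw":0},{"dx":0,"dy":0,"dz":0.8,"rx":0,"ry":0,"rz":0,"jaw":0},{"dx":0,"dy":0,"dz":0.9,"rx":0,"ry":0,"rz":0,"jaw":0},{"dx":0,"dy":0,"dz":0.5,"rx":0,"ry":0,"rz":0,"jaw":0},{"dx":0,"dy":0,"dz":0,"rx":0,"ry":0,"rz":0,"jaw":0}]'
python3 -c "
from m import *
for n in('top','scene'):
  P=cloud(cam(n)).reshape(-1,3); print(circ(sel(P,(.535,.409),.05,.05,.085)))"
```

```text
time_s: 5.42
eef_pos: [0.5343, 0.4094, 0.1826]
ee_rot: [0.226, 0.974, 0.0, 0.0]
wrist_force: [0.4, -0.1, -0.9]
gripper_width: 0.156
gripper_force: 58.6
time_s: 6.18
eef_pos: [0.5348, 0.4098, 0.2861]
ee_rot: [0.226, 0.974, 0.001, 0.001]
wrist_force: [0.1, 0.2, -1.0]
gripper_width: 0.156
gripper_force: 58.6
[0.5358 0.4079 0.0728]
[0.5331 0.4084 0.0737]
```

```bash
python3 -m jog '[{"dx":-0.03,"dy":-0.4,"dz":0,"rx":0,"ry":0,"rz":-0.03,"jaw":0},{"dx":-0.06,"dy":-0.8,"dz":0,"rx":0,"ry":0,"rz":-0.04,"jaw":0},{"dx":-0.07,"dy":-0.9,"dz":0,"rx":0,"ry":0,"rz":-0.04,"jaw":0},{"dx":-0.07,"dy":-0.9,"dz":0,"rx":0,"ry":0,"rz":-0.04,"jaw":0},{"dx":-0.07,"dy":-0.9,"dz":0,"rx":0,"ry":0,"rz":-0.04,"jaw":0},{"dx":-0.07,"dy":-0.9,"dz":0,"rx":0,"ry":0,"rz":-0.04,"jaw":0},{"dx":-0.07,"dy":-0.9,"dz":0,"rx":0,"ry":0,"rz":-0.04,"jaw":0},{"dx":-0.07,"dy":-0.9,"dz":0,"rx":0,"ry":0,"rz":-0.04,"jaw":0},{"dx":-0.07,"dy":-0.9,"dz":0,"rx":0,"ry":0,"rz":-0.04,"jaw":0},{"dx":-0.07,"dy":-0.9,"dz":0,"rx":0,"ry":0,"rz":-0.04,"jaw":0}]'
python3 -m jog '[{"dx":-0.06,"dy":-0.8,"dz":0,"rx":0,"ry":0,"rz":-0.04,"jaw":0},{"dx":-0.06,"dy":-0.8,"dz":0,"rx":0,"ry":0,"rz":-0.04,"jaw":0},{"dx":-0.07,"dy":-0.9,"dz":0,"rx":0,"ry":0,"rz":-0.04,"jaw":0},{"dx":-0.07,"dy":-0.9,"dz":0,"rx":0,"ry":0,"rz":-0.04,"jaw":0},{"dx":-0.07,"dy":-0.9,"dz":0,"rx":0,"ry":0,"rz":-0.04,"jaw":0},{"dx":-0.07,"dy":-0.9,"dz":0,"rx":0,"ry":0,"rz":-0.04,"jaw":0},{"dx":-0.07,"dy":-0.9,"dz":0,"rx":0,"ry":0,"rz":-0.04,"jaw":0},{"dx":-0.07,"dy":-0.9,"dz":0,"rx":0,"ry":0,"rz":-0.04,"jaw":0},{"dx":-0.07,"dy":-0.9,"dz":0,"rx":0,"ry":0,"rz":-0.04,"jaw":0},{"dx":-0.07,"dy":-0.9,"dz":0,"rx":0,"ry":0,"rz":-0.04,"jaw":0}]'
python3 -c "
from bench import robot; s=robot.get_state(); print(s['joints'].round(2))"
```

```text
time_s: 7.52
eef_pos: [0.5139, 0.1562, 0.2829]
ee_rot: [0.596, 0.803, -0.001, -0.001]
wrist_force: [0.0, 0.2, -0.3]
gripper_width: 0.155
gripper_force: 58.7
time_s: 8.78
eef_pos: [0.4942, -0.1084, 0.2844]
ee_rot: [0.872, 0.49, 0.0, 0.0]
wrist_force: [0.6, 0.0, -1.0]
gripper_width: 0.157
gripper_force: 58.6
[-0.38 -0.02  0.54  1.76  0.01  1.4  -0.39]
```

```bash
python3 -m jog '[{"dx":-0.05,"dy":-0.8,"dz":0,"rx":0,"ry":0,"rz":-0.042,"jaw":0},{"dx":-0.05,"dy":-0.9,"dz":0,"rx":0,"ry":0,"rz":-0.042,"jaw":0},{"dx":-0.06,"dy":-0.9,"dz":0,"rx":0,"ry":0,"rz":-0.042,"jaw":0},{"dx":-0.06,"dy":-0.9,"dz":0,"rx":0,"ry":0,"rz":-0.042,"jaw":0},{"dx":-0.06,"dy":-0.9,"dz":0,"rx":0,"ry":0,"rz":-0.042,"jaw":0},{"dx":-0.06,"dy":-0.9,"dz":0,"rx":0,"ry":0,"rz":-0.042,"jaw":0},{"dx":-0.06,"dy":-0.9,"dz":0,"rx":0,"ry":0,"rz":-0.042,"jaw":0},{"dx":-0.05,"dy":-0.8,"dz":0,"rx":0,"ry":0,"rz":-0.042,"jaw":0},{"dx":0,"dy":-0.38,"dz":0,"rx":0,"ry":0,"rz":0,"jaw":0},{"dx":0,"dy":0,"dz":0,"rx":0,"ry":0,"rz":0,"jaw":0}]'
python3 - <<'E'
from m import *
for n in('top','scene'):
    P=cloud(cam(n)).reshape(-1,3)
    b=sel(P,(.481,-.33),.03,.115,.16); s=sel(P,(.481,-.33),.03,.165,.23); k=sel(P,(.481,-.33),.03,.235,.27)
    for q in(b,s,k): print(n,len(q),circ(q) if len(q)>3 else '',(q[:,2].min().round(3),q[:,2].max().round(3)) if len(q) else '')
E
```

```text
time_s: 10.02
eef_pos: [0.4807, -0.3288, 0.2841]
ee_rot: [0.987, 0.162, -0.0, 0.0]
wrist_force: [0.8, 0.5, -1.4]
gripper_width: 0.159
gripper_force: 58.6
top 123 [ 0.4799 -0.3286  0.029 ] (np.float64(0.129), np.float64(0.159))
top 37 [ 0.4797 -0.3277  0.021 ] (np.float64(0.165), np.float64(0.211))
top 31 [ 0.4871 -0.326   0.0239] (np.float64(0.252), np.float64(0.262))
scene 73 [ 0.4792 -0.3261  0.032 ] (np.float64(0.127), np.float64(0.159))
scene 51 [ 0.4777 -0.3237  0.0179] (np.float64(0.166), np.float64(0.23))
scene 50 [ 0.4766 -0.3264  0.0305] (np.float64(0.238), np.float64(0.27))
```

```bash
python3 -m jog '[{"dx":0,"dy":0,"dz":-0.5,"rx":0,"ry":0,"rz":0,"jaw":0},{"dx":0,"dy":0,"dz":-0.8,"rx":0,"ry":0,"rz":0,"jaw":0},{"dx":0,"dy":0,"dz":-0.9,"rx":0,"ry":0,"rz":0,"jaw":0},{"dx":0,"dy":0,"dz":-0.5,"rx":0,"ry":0,"rz":0,"jaw":0},{"dx":0,"dy":0,"dz":0,"rx":0,"ry":0,"rz":0,"jaw":0},{"dx":0.15,"dy":-0.43,"dz":0,"rx":0,"ry":0,"rz":0,"jaw":0},{"dx":0.15,"dy":-0.43,"dz":0,"rx":0,"ry":0,"rz":0,"jaw":0},{"dx":0,"dy":0,"dz":0,"rx":0,"ry":0,"rz":0,"jaw":0}]'
python3 - <<'E'
from m import *
T=cam('top');S=cam('scene')
for n,c in(('top',T),('scene',S)):
    P=cloud(c).reshape(-1,3)
    k=sel(P,(.4905,-.356),.025,.165,.185); print(n,len(k),circ(k) if len(k)>3 else '',k[:,2].min() if len(k) else'')
    b=sel(P,(.4905,-.356),.022,.035,.08);print(len(b),circ(b) if len(b)>3 else '',b[:,2].min() if len(b) else'')
cv2.imwrite('pics/hang.png',np.hstack([cv2.resize(S['frame'][95:205,180:280,::-1],(400,440)),cv2.resize(T['frame'][170:280,385:485,::-1],(400,440))]))
E
```

```text
time_s: 11.12
eef_pos: [0.4899, -0.356, 0.204]
ee_rot: [0.987, 0.161, -0.0, 0.001]
wrist_force: [0.5, 1.0, -0.5]
gripper_width: 0.157
gripper_force: 58.7
top 23 [ 0.4982 -0.3524  0.0227] 0.17519261272611966
98 [ 0.4887 -0.3549  0.0284] 0.04826376734628804
scene 38 [ 0.4883 -0.3518  0.0364] 0.17253547220419704
66 [ 0.4877 -0.3525  0.0289] 0.04653381459617613
```

View pics/hang.png

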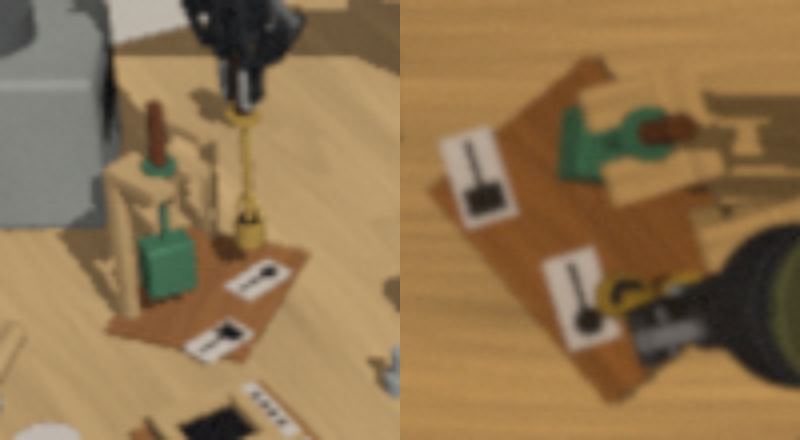

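The left crop shows the dipper (245,230) hanging straight and in line with the empty bracket's opening, clear of the scoop. Moving in.

```bash
python3 -m jog '[{"dx":0.1,"dy":-0.31,"dz":0,"rx":0,"ry":0,"rz":0,"jaw":0},{"dx":0.11,"dy":-0.31,"dz":0,"rx":0,"ry":0,"rz":0,"jaw":0},{"dx":0.1,"dy":-0.31,"dz":0,"rx":0,"ry":0,"rz":0,"jaw":0},{"dx":0.11,"dy":-0.31,"dz":0,"rx":0,"ry":0,"rz":0,"jaw":0},{"dx":0.1,"dy":-0.31,"dz":0,"rx":0,"ry":0,"rz":0,"jaw":0},{"dx":0,"dy":0,"dz":0,"rx":0,"ry":0,"rz":0,"jaw":0},{"dx":0,"dy":0,"dz":0,"rx":0,"ry":0,"rz":0,"jaw":0}]'
python3 - <<'E'
from m import *
T=cam('top');S=cam('scene')
for n,c in(('top',T),('scene',S)):
    P=cloud(c).reshape(-1,3)
    b=sel(P,(.5045,-.402),.022,.035,.08);print(n,len(b),circ(b) if len(b)>3 else '',b[:,2].min() if len(b) else'')
    b=sel(P,(.5045,-.402),.025,.166,.185);print(n,len(b),circ(b) if len(b)>3 else '',b[:,2].min() if len(b) else'')
E
```

```text
time_s: 12.1
eef_pos: [0.5054, -0.4002, 0.2032]
ee_rot: [0.987, 0.163, -0.0, -0.0]
wrist_force: [-0.6, 0.0, -0.5]
gripper_width: 0.158
gripper_force: 58.7
top 94 [ 0.5036 -0.3988  0.0275] 0.047805598584108155
top 23 [ 0.5127 -0.3953  0.024 ] 0.1715254814607655
scene 64 [ 0.5027 -0.3984  0.029 ] 0.0477885625928502
scene 37 [ 0.5024 -0.397   0.0321] 0.17165634536113536
```

```bash
python3 -m jog '[{"dx":0.02,"dy":-0.09,"dz":-0.1,"rx":0,"ry":0,"rz":0,"jaw":0},{"dx":0,"dy":0,"dz":-0.15,"rx":0,"ry":0,"rz":0,"jaw":0},{"dx":0,"dy":0,"dz":-0.12,"rx":0,"ry":0,"rz":0,"jaw":0},{"dx":0,"dy":0,"dz":0,"rx":0,"ry":0,"rz":0,"jaw":0},{"dx":0,"dy":0,"dz":0,"rx":0,"ry":0,"rz":0,"jaw":0}]'
```

```text
time_s: 12.82
eef_pos: [0.506, -0.4031, 0.1923]
ee_rot: [0.987, 0.163, -0.0, 0.0]
wrist_force: [-0.2, 0.5, -0.7]
gripper_width: 0.155
gripper_force: 58.7
```

```bash
python3 -m jog '[{"dx":0,"dy":0,"dz":-0.05,"rx":0,"ry":0,"rz":0,"jaw":0},{"dx":0,"dy":0,"dz":0,"rx":0,"ry":0,"rz":0,"jaw":0},{"dx":0,"dy":0,"dz":0,"rx":0,"ry":0,"rz":0,"jaw":0}]'
python3 -m jog '[{"dx":0,"dy":0,"dz":-0.04,"rx":0,"ry":0,"rz":0,"jaw":0},{"dx":0,"dy":0,"dz":0,"rx":0,"ry":0,"rz":0,"jaw":0},{"dx":0,"dy":0,"dz":0,"rx":0,"ry":0,"rz":0,"jaw":0}]'
```

```text
time_s: 13.2
eef_pos: [0.5061, -0.403, 0.1908]
ee_rot: [0.987, 0.163, 0.0, 0.0]
wrist_force: [0.4, -0.8, -0.2]
gripper_width: 0.158
gripper_force: 58.7
time_s: 13.58
eef_pos: [0.5062, -0.4031, 0.1905]
ee_rot: [0.987, 0.163, 0.0, 0.0]
wrist_force: [-1.0, 1.9, 5.5]
gripper_width: 0.157
gripper_force: 59.3
```

```bash
python3 -m jog '[{"dx":0,"dy":0,"dz":0,"rx":0,"ry":0,"rz":0,"jaw":0.3},{"dx":0,"dy":0,"dz":0,"rx":0,"ry":0,"rz":0,"jaw":0.45},{"dx":0,"dy":0,"dz":0,"rx":0,"ry":0,"rz":0,"jaw":0.45},{"dx":0,"dy":0,"dz":0,"rx":0,"ry":0,"rz":0,"jaw":0.45},{"dx":0,"dy":0,"dz":0.5,"rx":0,"ry":0,"rz":0,"jaw":0.45},{"dx":0,"dy":0,"dz":0.9,"rx":0,"ry":0,"rz":0,"jaw":0.45},{"dx":0,"dy":0,"dz":0.9,"rx":0,"ry":0,"rz":0,"jaw":0.45},{"dx":0,"dy":0,"dz":0.9,"rx":0,"ry":0,"rz":0,"jaw":0.45},{"dx":0,"dy":0.5,"dz":0.2,"rx":0,"ry":0,"rz":0.05,"jaw":0.45},{"dx":0,"dy":0.8,"dz":0,"rx":0,"ry":0,"rz":0.05,"jaw":0.45}]'
python3 -m jog '[{"dx":-0.1,"dy":0.9,"dz":0,"rx":0,"ry":0,"rz":0.05,"jaw":0.45},{"dx":-0.1,"dy":0.9,"dz":0,"rx":0,"ry":0,"rz":0.05,"jaw":0.45},{"dx":-0.1,"dy":0.9,"dz":0,"rx":0,"ry":0,"rz":0.05,"jaw":0.45},{"dx":-0.1,"dy":0.9,"dz":0,"rx":0,"ry":0,"rz":0.05,"jaw":0.45},{"dx":0,"dy":0.9,"dz":0,"rx":0,"ry":0,"rz":0.05,"jaw":0.45},{"dx":0,"dy":0.9,"dz":0,"rx":0,"ry":0,"rz":0.05,"jaw":0.45},{"dx":0,"dy":0.5,"dz":0,"rx":0,"ry":0,"rz":0.05,"jaw":0.45},{"dx":0,"dy":0,"dz":0,"rx":0,"ry":0,"rz":0.05,"jaw":0.45}]'
cat > w.py <<'E'
from m import *
import sys
C={'t':cloud(cam('top')).reshape(-1,3),'s':cloud(cam('scene')).reshape(-1,3)}
# find knob tops anywhere in the counter zone: cluster pts above counter
def knob(c,h,r=.05):
    for n,P in C.items():
        q=sel(P,c,r,h-.010,h+.006); print(n,c,len(q),circ(q) if len(q)>3 else '',np.median(q[:,2]).round(4) if len(q) else '')
E
python3 - <<'E'
from w import *
print('w3');knob((.438,.193),.052);print('w4');knob((.422,.104),.057);print('w1');knob((.449,-.158),.042)
print('ring')
for P in C.values():
    q=sel(P,(.423,-.087),.05,.009,.024); print(circ(q))
print('dipper')
for P in C.values():
    q=sel(P,(.505,-.403),.03,.205,.23); b=sel(P,(.505,-.402),.022,.025,.07); c=sel(P,(.505,-.403),.025,.1625,.175)
    for k in(q,b,c): print(len(k),circ(k) if len(k)>3 else '',(k[:,2].min(),k[:,2].max()) if len(k) else '')
E
```

```text
time_s: 14.82
eef_pos: [0.5058, -0.3652, 0.2937]
ee_rot: [0.964, 0.265, 0.001, 0.001]
wrist_force: [0.6, -0.5, -0.3]
gripper_width: 0.449
gripper_force: 0.0
time_s: 15.82
eef_pos: [0.4945, -0.1857, 0.2928]
ee_rot: [0.771, 0.636, 0.001, 0.0]
wrist_force: [-0.3, -1.4, -0.1]
gripper_width: 0.45
gripper_force: 0.0
w3
t (0.438, 0.193) 49 [0.4387 0.1928 0.0177] 0.0518
s (0.438, 0.193) 37 [0.4366 0.194  0.0209] 0.0506
w4
t (0.422, 0.104) 48 [0.4231 0.1037 0.0179] 0.0574
s (0.422, 0.104) 31 [0.4213 0.1039 0.0192] 0.0552
w1
t (0.449, -0.158) 45 [ 0.45   -0.1582  0.0175] 0.0411
s (0.449, -0.158) 22 [ 0.448  -0.1585  0.0192] 0.04
ring
[ 0.4244 -0.0882  0.044 ]
[ 0.4236 -0.0866  0.0462]
dipper
0  
0  
0  
22 [ 0.5019 -0.4     0.0165] (np.float64(0.2071371871254242), np.float64(0.22187699769433947))
68 [ 0.5039 -0.4011  0.0335] (np.float64(0.035669944338697565), np.float64(0.06995554494932502))
32 [ 0.5076 -0.404   0.0375] (np.float64(0.16292838941608456), np.float64(0.17498293666154902))
```

```bash
python3 -m jog '[{"dx":-0.5,"dy":0.3,"dz":-0.5,"rx":0,"ry":0,"rz":0.05,"jaw":0.45},{"dx":-0.5,"dy":0.3,"dz":-0.9,"rx":0,"ry":0,"rz":0.042,"jaw":0.45},{"dx":-0.52,"dy":0.31,"dz":-0.9,"rx":0,"ry":0,"rz":0,"jaw":0.45},{"dx":0,"dy":0,"dz":-1,"rx":0,"ry":0,"rz":0,"jaw":0.45},{"dx":0,"dy":0,"dz":-1,"rx":0,"ry":0,"rz":0,"jaw":0.45},{"dx":0,"dy":0,"dz":-1,"rx":0,"ry":0,"rz":0,"jaw":0.45},{"dx":0,"dy":0,"dz":-0.7,"rx":0,"ry":0,"rz":0,"jaw":0.45},{"dx":0,"dy":0,"dz":0,"rx":0,"ry":0,"rz":0,"jaw":0.45},{"dx":0,"dy":0,"dz":0,"rx":0,"ry":0,"rz":0,"jaw":0.45}]'
python3 - <<'E'
from w import *
knob((.449,-.158),.042,.03)
T=np.load('/tmp/top.npz')['frame'];S=np.load('/tmp/scene.npz')['frame']
for P in C.values():
    q=sel(P,(.449,-.158),.05,.06,.14); print(q.min(0).round(3),q.max(0).round(3)) if len(q) else 0
E
```

```text
time_s: 17.05
eef_pos: [0.4492, -0.1603, 0.1127]
ee_rot: [0.709, 0.705, 0.0, 0.001]
wrist_force: [0.7, -0.0, 0.1]
gripper_width: 0.45
gripper_force: 0.0
t (0.449, -0.158) 0  
s (0.449, -0.158) 23 [ 0.4502 -0.1587  0.0229] 0.0394
[ 0.474 -0.149  0.116] [ 0.474 -0.149  0.116]
[ 0.415 -0.173  0.099] [ 0.482 -0.146  0.14 ]
```

```bash
python3 -m jog '[{"dx":0,"dy":0.06,"dz":-0.6,"rx":0,"ry":0,"rz":0,"jaw":0.45},{"dx":0,"dy":0,"dz":-0.8,"rx":0,"ry":0,"rz":0,"jaw":0.45},{"dx":0,"dy":0,"dz":-0.7,"rx":0,"ry":0,"rz":0,"jaw":0.45},{"dx":0,"dy":0,"dz":-0.45,"rx":0,"ry":0,"rz":0,"jaw":0.45},{"dx":0,"dy":0,"dz":0,"rx":0,"ry":0,"rz":0,"jaw":0.3},{"dx":0,"dy":0,"dz":0,"rx":0,"ry":0,"rz":0,"jaw":0.1},{"dx":0,"dy":0,"dz":0,"rx":0,"ry":0,"rz":0,"jaw":0},{"dx":0,"dy":0,"dz":0,"rx":0,"ry":0,"rz":0,"jaw":0},{"dx":0,"dy":0,"dz":0,"rx":0,"ry":0,"rz":0,"jaw":0},{"dx":0,"dy":0,"dz":0,"rx":0,"ry":0,"rz":0,"jaw":0}]'
```

```text
time_s: 18.4
eef_pos: [0.4489, -0.158, 0.0355]
ee_rot: [0.709, 0.706, 0.0, 0.0]
wrist_force: [0.2, 0.1, 3.3]
gripper_width: 0.185
gripper_force: 58.7
```

```bash
python3 -m jog '[{"dx":0,"dy":0,"dz":0.3,"rx":0,"ry":0,"rz":0,"jaw":0},{"dx":0,"dy":0,"dz":0.8,"rx":0,"ry":0,"rz":0,"jaw":0},{"dx":0,"dy":0,"dz":0.9,"rx":0,"ry":0,"rz":0,"jaw":0},{"dx":0.2,"dy":0.4,"dz":0.9,"rx":0,"ry":0,"rz":0,"jaw":0},{"dx":0.3,"dy":0.8,"dz":0.5,"rx":0,"ry":0,"rz":0,"jaw":0},{"dx":0.3,"dy":0.9,"dz":0,"rx":0,"ry":0,"rz":0,"jaw":0},{"dx":0.3,"dy":0.9,"dz":0,"rx":0,"ry":0,"rz":0,"jaw":0},{"dx":0.3,"dy":0.9,"dz":0,"rx":0,"ry":0,"rz":0,"jaw":0},{"dx":0.3,"dy":0.9,"dz":0,"rx":0,"ry":0,"rz":0,"jaw":0},{"dx":0.3,"dy":0.9,"dz":0,"rx":0,"ry":0,"rz":0,"jaw":0}]'
python3 - <<'E'
from m import *
cs={}
for nm,P in(('t',PT.reshape(-1,3)),('s',PS.reshape(-1,3))):
    for n,c,w in[('1',(.5975,.252),.036),('3',(.606,.083),.05),('5',(.6106,-.0019),.064),('2',(.6155,-.0865),.043),('4',(.6195,-.1705),.057)]:
        c=np.array(c)
        d=P[(abs(P[:,0]-c[0])<.039)&(abs(P[:,1]-c[1])<.039)&(P[:,2]>.005)]
        top=d[abs(d[:,2]-.026)<.004]; 
        # template: no block-top pts inside square window
        from scipy.optimize import differential_evolution as DE
        low=d[(d[:,2]<.020)]
        th=np.deg2rad(-87+90)*0
        def f(p):
            R=[np.cos(p[2]),np.sin(p[2])]; 
            def ins(q): e=q[:,:2]-p[:2]; return (abs(e[:,0]*R[0]+e[:,1]*R[1])<w/2)&(abs(-e[:,0]*R[1]+e[:,1]*R[0])<w/2)
            return ins(top).sum()-ins(low).sum()
        r=[DE(f,[(c[0]-.01,c[0]+.01),(c[1]-.01,c[1]+.01),(-.1,.05)],seed=k,popsize=20,maxiter=100,tol=1e-9).x for k in range(5)]
        print(nm,n,np.mean(r,0).round(4),np.std(r,0).round(4),len(top),len(low))
    q=sel(P,(.602,.165),.03,.045,.07); print(nm,'post',circ(q),np.median(q,0).round(4),len(q))
E
```

```text
time_s: 19.65
eef_pos: [0.5083, 0.0138, 0.1372]
ee_rot: [0.709, 0.705, -0.0, -0.0]
wrist_force: [0.1, -0.2, 0.6]
gripper_width: 0.184
gripper_force: 58.6
t 1 [0.5978 0.2506 0.0268] [0.     0.0001 0.0044] 760 210
t 3 [0.6063 0.0832 0.0235] [0.     0.0001 0.0011] 559 434
t 5 [ 0.6106 -0.0017  0.0489] [0.0001 0.     0.0005] 315 693
t 2 [ 0.6139 -0.0861  0.0301] [0.     0.     0.0014] 659 309
t 4 [ 0.6179 -0.1701  0.0248] [0.0001 0.     0.0025] 446 539
t post [0.5973 0.1645 0.0096] [0.6017 0.165  0.0609] 32
s 1 [0.5945 0.2489 0.0467] [0.0002 0.0001 0.0038] 606 263
s 3 [0.6029 0.0805 0.0225] [0.0004 0.0007 0.0335] 357 284
s 5 [ 0.6058 -0.0032  0.0316] [0.0001 0.0001 0.0126] 189 348
s 2 [ 0.6108 -0.0889 -0.019 ] [0.0002 0.0001 0.0123] 315 155
s 4 [ 0.6144 -0.1711  0.0412] [0.0001 0.     0.0033] 190 214
s post [0.6012 0.1673 0.0154] [0.6025 0.1688 0.0584] 32
```

```bash
python3 -m jog '[{"dx":0.32,"dy":0.9,"dz":0,"rx":0,"ry":0,"rz":0,"jaw":0},{"dx":0.33,"dy":0.9,"dz":0,"rx":0,"ry":0,"rz":0,"jaw":0},{"dx":0.33,"dy":0.9,"dz":0,"rx":0,"ry":0,"rz":0,"jaw":0},{"dx":0.33,"dy":0.9,"dz":0,"rx":0,"ry":0,"rz":0,"jaw":0},{"dx":0.33,"dy":0.9,"dz":0,"rx":0,"ry":0,"rz":0,"jaw":0},{"dx":0.33,"dy":0.9,"dz":0,"rx":0,"ry":0,"rz":0,"jaw":0},{"dx":0.33,"dy":0.9,"dz":0,"rx":0,"ry":0,"rz":0,"jaw":0},{"dx":0.33,"dy":0.9,"dz":0,"rx":0,"ry":0,"rz":0,"jaw":0},{"dx":0.25,"dy":0.5,"dz":0,"rx":0,"ry":0,"rz":0,"jaw":0},{"dx":0,"dy":0,"dz":0,"rx":0,"ry":0,"rz":0,"jaw":0}]'
```

```text
time_s: 20.9
eef_pos: [0.5947, 0.2449, 0.1368]
ee_rot: [0.708, 0.706, -0.0, 0.0]
wrist_force: [-0.1, -0.6, -0.4]
gripper_width: 0.185
gripper_force: 58.6
```

```bash
python3 -m jog '[{"dx":0.07,"dy":0.19,"dz":-0.5,"rx":0,"ry":0,"rz":0,"jaw":0},{"dx":0,"dy":0,"dz":-0.9,"rx":0,"ry":0,"rz":0,"jaw":0},{"dx":0,"dy":0,"dz":-0.7,"rx":0,"ry":0,"rz":0,"jaw":0},{"dx":0,"dy":0,"dz":-0.2,"rx":0,"ry":0,"rz":0,"jaw":0},{"dx":0,"dy":0,"dz":0,"rx":0,"ry":0,"rz":0,"jaw":0},{"dx":0,"dy":0,"dz":0,"rx":0,"ry":0,"rz":0,"jaw":0}]'
python3 - <<'E'
from w import *
for n,P in C.items():
    q=sel(P,(.597,.2505),.03,.0285,.052); print(n,len(q),circ(q) if len(q)>3 else '', q[:,2].min() if len(q) else '')
S=np.load('/tmp/scene.npz')['frame'][:,:,::-1];T=np.load('/tmp/top.npz')['frame'][:,:,::-1]
cv2.imwrite('pics/w1.png',np.hstack([cv2.resize(S[250:330,270:350],(400,400),interpolation=cv2.INTER_CUBIC),cv2.resize(T[160:240,150:230],(400,400),interpolation=cv2.INTER_CUBIC)]))
E
```

```text
time_s: 21.65
eef_pos: [0.5977, 0.25, 0.0691]
ee_rot: [0.709, 0.706, 0.001, 0.0]
wrist_force: [0.3, 0.9, -0.8]
gripper_width: 0.183
gripper_force: 58.6
t 41 [0.5953 0.2427 0.0573] 0.028547001727400476
s 62 [0.5965 0.2596 0.0419] 0.029039132886332947
```

View pics/w1.png

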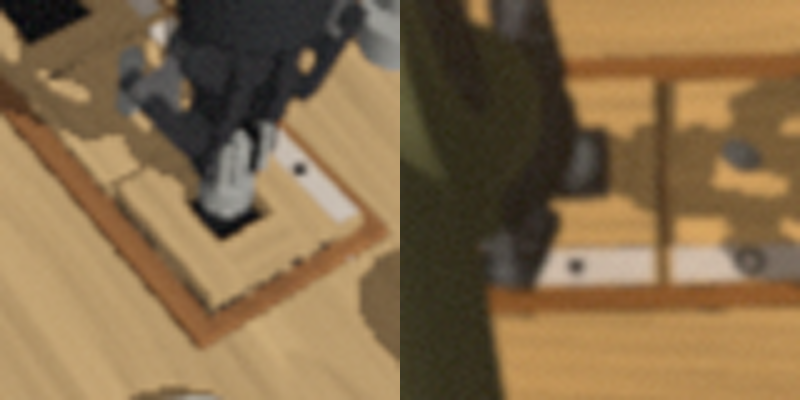

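Weight 1 is above the dark well (left crop 232,205), and it is the one-dot card at (300,168). Lowering it.

```bash
python3 -m jog '[{"dx":-0.02,"dy":0.01,"dz":-0.2,"rx":0,"ry":0,"rz":0,"jaw":0},{"dx":0,"dy":0,"dz":-0.2,"rx":0,"ry":0,"rz":0,"jaw":0},{"dx":0,"dy":0,"dz":-0.15,"rx":0,"ry":0,"rz":0,"jaw":0},{"dx":0,"dy":0,"dz":-0.05,"rx":0,"ry":0,"rz":0,"jaw":0},{"dx":0,"dy":0,"dz":0,"rx":0,"ry":0,"rz":0,"jaw":0},{"dx":0,"dy":0,"dz":0,"rx":0,"ry":0,"rz":0,"jaw":0}]'
```

```text
time_s: 22.5
eef_pos: [0.5965, 0.2501, 0.0501]
ee_rot: [0.709, 0.706, 0.0, 0.0]
wrist_force: [0.5, -0.3, -1.6]
gripper_width: 0.188
gripper_force: 58.7
```

```bash
python3 -m jog '[{"dx":0,"dy":0,"dz":-0.03,"rx":0,"ry":0,"rz":0,"jaw":0},{"dx":0,"dy":0,"dz":0,"rx":0,"ry":0,"rz":0,"jaw":0},{"dx":0,"dy":0,"dz":0,"rx":0,"ry":0,"rz":0,"jaw":0}]'
python3 -m jog '[{"dx":0,"dy":0,"dz":-0.03,"rx":0,"ry":0,"rz":0,"jaw":0},{"dx":0,"dy":0,"dz":0,"rx":0,"ry":0,"rz":0,"jaw":0},{"dx":0,"dy":0,"dz":0,"rx":0,"ry":0,"rz":0,"jaw":0}]'
```

```text
time_s: 22.88
eef_pos: [0.5966, 0.2502, 0.0496]
ee_rot: [0.709, 0.706, 0.0, 0.0]
wrist_force: [-1.3, -0.4, 2.1]
gripper_width: 0.182
gripper_force: 59.0
time_s: 23.25
eef_pos: [0.5967, 0.2503, 0.0496]
ee_rot: [0.709, 0.706, 0.001, 0.0]
wrist_force: [-2.0, -0.4, 7.6]
gripper_width: 0.18
gripper_force: 59.6
```

```bash
python3 -m jog '[{"dx":0,"dy":0,"dz":0,"rx":0,"ry":0,"rz":0,"jaw":0.3},{"dx":0,"dy":0,"dz":0,"rx":0,"ry":0,"rz":0,"jaw":0.45},{"dx":0,"dy":0,"dz":0,"rx":0,"ry":0,"rz":0,"jaw":0.45},{"dx":0,"dy":0,"dz":0,"rx":0,"ry":0,"rz":0,"jaw":0.45},{"dx":0,"dy":0,"dz":0.6,"rx":0,"ry":0,"rz":0,"jaw":0.45},{"dx":0,"dy":0,"dz":0.9,"rx":0,"ry":0,"rz":0,"jaw":0.45},{"dx":0,"dy":0,"dz":0.9,"rx":0,"ry":0,"rz":0,"jaw":0.45},{"dx":-0.4,"dy":-0.2,"dz":0.3,"rx":0,"ry":0,"rz":0,"jaw":0.45},{"dx":-0.9,"dy":-0.3,"dz":0,"rx":0,"ry":0,"rz":0,"jaw":0.45},{"dx":-0.9,"dy":-0.3,"dz":0,"rx":0,"ry":0,"rz":0,"jaw":0.45}]'
python3 -m jog '[{"dx":-0.9,"dy":-0.3,"dz":0,"rx":0,"ry":0,"rz":0,"jaw":0.45},{"dx":-0.9,"dy":-0.3,"dz":0,"rx":0,"ry":0,"rz":0,"jaw":0.45},{"dx":-0.9,"dy":-0.3,"dz":0,"rx":0,"ry":0,"rz":0,"jaw":0.45},{"dx":-0.4,"dy":-0.2,"dz":0,"rx":0,"ry":0,"rz":0,"jaw":0.45},{"dx":0,"dy":0,"dz":0,"rx":0,"ry":0,"rz":0,"jaw":0.45}]'
python3 - <<'E'
from w import *
print('w1');knob((.597,.25),.056,.03);print('w3');knob((.4377,.193),.052,.03);print('w4');knob((.422,.104),.057,.04)
for P in C.values():
    q=sel(P,(.423,-.087),.05,.009,.024); print('ring',circ(q) if len(q)>3 else '')
E
```

```text
time_s: 24.5
eef_pos: [0.5286, 0.2252, 0.1291]
ee_rot: [0.709, 0.705, -0.0, -0.0]
wrist_force: [0.0, -0.1, -0.3]
gripper_width: 0.45
gripper_force: 0.0
time_s: 25.12
eef_pos: [0.4369, 0.1927, 0.1294]
ee_rot: [0.709, 0.706, 0.0, -0.0]
wrist_force: [0.8, 0.1, 0.2]
gripper_width: 0.454
gripper_force: 0.0
w1
t (0.597, 0.25) 50 [0.598  0.2486 0.0183] 0.0545
s (0.597, 0.25) 41 [0.6    0.2547 0.0131] 0.0549
w3
t (0.4377, 0.193) 20 [0.4386 0.1895 0.0144] 0.0506
s (0.4377, 0.193) 37 [0.4366 0.1934 0.021 ] 0.0508
w4
t (0.422, 0.104) 48 [0.4232 0.1044 0.0183] 0.0573
s (0.422, 0.104) 32 [0.4223 0.1044 0.018 ] 0.055
ring [ 0.4245 -0.0882  0.0441]
ring [ 0.4221 -0.0869  0.0448]
```

```bash
python3 -m jog '[{"dx":0.03,"dy":0.02,"dz":-0.6,"rx":0,"ry":0,"rz":0,"jaw":0.45},{"dx":0,"dy":0,"dz":-0.9,"rx":0,"ry":0,"rz":0,"jaw":0.45},{"dx":0,"dy":0,"dz":-0.8,"rx":0,"ry":0,"rz":0,"jaw":0.45},{"dx":0,"dy":0,"dz":-0.5,"rx":0,"ry":0,"rz":0,"jaw":0.45},{"dx":0,"dy":0,"dz":0,"rx":0,"ry":0,"rz":0,"jaw":0.3},{"dx":0,"dy":0,"dz":0,"rx":0,"ry":0,"rz":0,"jaw":0.1},{"dx":0,"dy":0,"dz":0,"rx":0,"ry":0,"rz":0,"jaw":0},{"dx":0,"dy":0,"dz":0,"rx":0,"ry":0,"rz":0,"jaw":0},{"dx":0,"dy":0,"dz":0,"rx":0,"ry":0,"rz":0,"jaw":0},{"dx":0,"dy":0,"dz":0,"rx":0,"ry":0,"rz":0,"jaw":0}]'
```

```text
time_s: 26.48
eef_pos: [0.4383, 0.1938, 0.0455]
ee_rot: [0.709, 0.706, 0.0, 0.0]
wrist_force: [0.1, 0.0, 0.0]
gripper_width: 0.187
gripper_force: 58.5
```

```bash
python3 -m jog '[{"dx":0,"dy":0,"dz":0.3,"rx":0,"ry":0,"rz":0,"jaw":0},{"dx":0,"dy":0,"dz":0.8,"rx":0,"ry":0,"rz":0,"jaw":0},{"dx":0,"dy":0,"dz":0.9,"rx":0,"ry":0,"rz":0,"jaw":0},{"dx":0.4,"dy":-0.3,"dz":0.8,"rx":0,"ry":0,"rz":0,"jaw":0},{"dx":0.8,"dy":-0.5,"dz":0,"rx":0,"ry":0,"rz":0,"jaw":0},{"dx":0.8,"dy":-0.5,"dz":0,"rx":0,"ry":0,"rz":0,"jaw":0},{"dx":0.8,"dy":-0.5,"dz":0,"rx":0,"ry":0,"rz":0,"jaw":0},{"dx":0.8,"dy":-0.5,"dz":0,"rx":0,"ry":0,"rz":0,"jaw":0},{"dx":0.8,"dy":-0.5,"dz":0,"rx":0,"ry":0,"rz":0,"jaw":0},{"dx":0.8,"dy":-0.6,"dz":0,"rx":0,"ry":0,"rz":0,"jaw":0}]'
python3 -m jog '[{"dx":0.37,"dy":-0.29,"dz":0,"rx":0,"ry":0,"rz":0,"jaw":0},{"dx":0,"dy":0,"dz":-0.3,"rx":0,"ry":0,"rz":0,"jaw":0},{"dx":0,"dy":0,"dz":-0.7,"rx":0,"ry":0,"rz":0,"jaw":0},{"dx":0,"dy":0,"dz":0,"rx":0,"ry":0,"rz":0,"jaw":0}]'
```

```text
time_s: 27.72
eef_pos: [0.595, 0.0916, 0.1297]
ee_rot: [0.708, 0.706, 0.0, -0.0]
wrist_force: [0.2, 0.3, -1.9]
gripper_width: 0.183
gripper_force: 58.8
time_s: 28.22
eef_pos: [0.6025, 0.0841, 0.097]
ee_rot: [0.708, 0.706, -0.002, -0.002]
wrist_force: [0.0, -0.6, -0.9]
gripper_width: 0.183
gripper_force: 58.8
```

```bash
python3 -m jog '[{"dx":0.09,"dy":-0.04,"dz":0,"rx":0,"ry":0,"rz":0,"jaw":0},{"dx":0,"dy":0,"dz":-0.5,"rx":0,"ry":0,"rz":0,"jaw":0},{"dx":0,"dy":0,"dz":-0.2,"rx":0,"ry":0,"rz":0,"jaw":0},{"dx":0,"dy":0,"dz":0,"rx":0,"ry":0,"rz":0,"jaw":0},{"dx":0,"dy":0,"dz":0,"rx":0,"ry":0,"rz":0,"jaw":0}]'
```

```text
time_s: 28.85
eef_pos: [0.6082, 0.0818, 0.0784]
ee_rot: [0.709, 0.706, 0.0, 0.0]
wrist_force: [0.5, 0.5, -2.8]
gripper_width: 0.183
gripper_force: 58.8
```

```bash
python3 -m jog '[{"dx":-0.09,"dy":0.04,"dz":0,"rx":0,"ry":0,"rz":0,"jaw":0},{"dx":0,"dy":0,"dz":-0.2,"rx":0,"ry":0,"rz":0,"jaw":0},{"dx":0,"dy":0,"dz":-0.2,"rx":0,"ry":0,"rz":0,"jaw":0},{"dx":0,"dy":0,"dz":-0.15,"rx":0,"ry":0,"rz":0,"jaw":0},{"dx":0,"dy":0,"dz":-0.06,"rx":0,"ry":0,"rz":0,"jaw":0},{"dx":0,"dy":0,"dz":-0.02,"rx":0,"ry":0,"rz":0,"jaw":0},{"dx":0,"dy":0,"dz":0,"rx":0,"ry":0,"rz":0,"jaw":0},{"dx":0,"dy":0,"dz":0,"rx":0,"ry":0,"rz":0,"jaw":0}]'
python3 -m jog '[{"dx":0,"dy":0,"dz":-0.03,"rx":0,"ry":0,"rz":0,"jaw":0},{"dx":0,"dy":0,"dz":0,"rx":0,"ry":0,"rz":0,"jaw":0},{"dx":0,"dy":0,"dz":0,"rx":0,"ry":0,"rz":0,"jaw":0}]'
```

```text
time_s: 29.85
eef_pos: [0.6054, 0.083, 0.0595]
ee_rot: [0.709, 0.706, 0.0, 0.0]
wrist_force: [-1.2, -0.3, 0.6]
gripper_width: 0.189
gripper_force: 59.1
time_s: 30.22
eef_pos: [0.6055, 0.083, 0.0595]
ee_rot: [0.709, 0.706, 0.0, -0.0]
wrist_force: [-3.9, -1.0, 4.8]
gripper_width: 0.181
gripper_force: 59.5
```

```bash
python3 -m jog '[{"dx":0,"dy":0,"dz":0,"rx":0,"ry":0,"rz":0,"jaw":0.3},{"dx":0,"dy":0,"dz":0,"rx":0,"ry":0,"rz":0,"jaw":0.45},{"dx":0,"dy":0,"dz":0,"rx":0,"ry":0,"rz":0,"jaw":0.45},{"dx":0,"dy":0,"dz":0,"rx":0,"ry":0,"rz":0,"jaw":0.45},{"dx":0,"dy":0,"dz":0.6,"rx":0,"ry":0,"rz":0,"jaw":0.45},{"dx":0,"dy":0,"dz":0.9,"rx":0,"ry":0,"rz":0,"jaw":0.45},{"dx":0,"dy":0,"dz":0.9,"rx":0,"ry":0,"rz":0,"jaw":0.45},{"dx":-0.41,"dy":0.1,"dz":0.3,"rx":0,"ry":0,"rz":0,"jaw":0.45},{"dx":-0.9,"dy":0.1,"dz":0,"rx":0,"ry":0,"rz":0,"jaw":0.45},{"dx":-0.9,"dy":0.1,"dz":0,"rx":0,"ry":0,"rz":0,"jaw":0.45}]'
python3 -m jog '[{"dx":-0.9,"dy":0.1,"dz":0,"rx":0,"ry":0,"rz":0,"jaw":0.45},{"dx":-0.9,"dy":0.1,"dz":0,"rx":0,"ry":0,"rz":0,"jaw":0.45},{"dx":-0.9,"dy":0.1,"dz":0,"rx":0,"ry":0,"rz":0,"jaw":0.45},{"dx":-0.8,"dy":0.1,"dz":0,"rx":0,"ry":0,"rz":0,"jaw":0.45},{"dx":-0.4,"dy":0.01,"dz":0,"rx":0,"ry":0,"rz":0,"jaw":0.45},{"dx":0,"dy":0,"dz":0,"rx":0,"ry":0,"rz":0,"jaw":0.45},{"dx":0,"dy":0,"dz":0,"rx":0,"ry":0,"rz":0,"jaw":0.45}]'
python3 - <<'E'
from w import *
print('w1');knob((.597,.25),.056,.03);print('w3');knob((.605,.083),.066,.03);print('w4');knob((.422,.104),.057,.04)
for P in C.values():
    q=sel(P,(.423,-.087),.05,.009,.024); print('ring',circ(q) if len(q)>3 else '')
E
```

```text
time_s: 31.48
eef_pos: [0.5372, 0.0922, 0.1393]
ee_rot: [0.709, 0.706, -0.0, -0.0]
wrist_force: [-1.0, 0.5, 0.9]
gripper_width: 0.448
gripper_force: 0.0
time_s: 32.35
eef_pos: [0.4228, 0.1042, 0.1397]
ee_rot: [0.709, 0.705, 0.0, 0.0]
wrist_force: [0.9, -0.2, 0.1]
gripper_width: 0.446
gripper_force: 0.0
w1
t (0.597, 0.25) 50 [0.598  0.2485 0.0174] 0.0551
s (0.597, 0.25) 44 [0.5965 0.2511 0.0166] 0.0547
w3
t (0.605, 0.083) 47 [0.6051 0.082  0.0178] 0.0653
s (0.605, 0.083) 34 [0.6044 0.0831 0.0201] 0.0646
w4
t (0.422, 0.104) 0  
s (0.422, 0.104) 32 [0.4218 0.1054 0.018 ] 0.0549
ring [ 0.4243 -0.0881  0.0438]
ring [ 0.4229 -0.084   0.0504]
```

```bash
python3 -m jog '[{"dx":0,"dy":0.01,"dz":-0.6,"rx":0,"ry":0,"rz":0,"jaw":0.45},{"dx":0,"dy":0,"dz":-0.9,"rx":0,"ry":0,"rz":0,"jaw":0.45},{"dx":0,"dy":0,"dz":-0.9,"rx":0,"ry":0,"rz":0,"jaw":0.45},{"dx":0,"dy":0,"dz":-0.57,"rx":0,"ry":0,"rz":0,"jaw":0.45},{"dx":0,"dy":0,"dz":0,"rx":0,"ry":0,"rz":0,"jaw":0.3},{"dx":0,"dy":0,"dz":0,"rx":0,"ry":0,"rz":0,"jaw":0.1},{"dx":0,"dy":0,"dz":0,"rx":0,"ry":0,"rz":0,"jaw":0},{"dx":0,"dy":0,"dz":0,"rx":0,"ry":0,"rz":0,"jaw":0},{"dx":0,"dy":0,"dz":0,"rx":0,"ry":0,"rz":0,"jaw":0},{"dx":0,"dy":0,"dz":0,"rx":0,"ry":0,"rz":0,"jaw":0}]'
```

```text
time_s: 33.7
eef_pos: [0.422, 0.1047, 0.0505]
ee_rot: [0.709, 0.706, 0.0, 0.0]
wrist_force: [-0.6, -0.6, -2.7]
gripper_width: 0.182
gripper_force: 58.5
```

```bash
python3 -m jog '[{"dx":0,"dy":0,"dz":0.3,"rx":0,"ry":0,"rz":0,"jaw":0},{"dx":0,"dy":0,"dz":0.8,"rx":0,"ry":0,"rz":0,"jaw":0},{"dx":0,"dy":0,"dz":0.9,"rx":0,"ry":0,"rz":0,"jaw":0},{"dx":0.3,"dy":-0.4,"dz":0.8,"rx":0,"ry":0,"rz":0,"jaw":0},{"dx":0.6,"dy":-0.8,"dz":0,"rx":0,"ry":0,"rz":0,"jaw":0},{"dx":0.6,"dy":-0.8,"dz":0,"rx":0,"ry":0,"rz":0,"jaw":0},{"dx":0.6,"dy":-0.8,"dz":0,"rx":0,"ry":0,"rz":0,"jaw":0},{"dx":0.6,"dy":-0.8,"dz":0,"rx":0,"ry":0,"rz":0,"jaw":0},{"dx":0.6,"dy":-0.8,"dz":0,"rx":0,"ry":0,"rz":0,"jaw":0},{"dx":0.6,"dy":-0.8,"dz":0,"rx":0,"ry":0,"rz":0,"jaw":0}]'
python3 -m jog '[{"dx":0.6,"dy":-0.8,"dz":0,"rx":0,"ry":0,"rz":0,"jaw":0},{"dx":0.6,"dy":-0.8,"dz":0,"rx":0,"ry":0,"rz":0,"jaw":0},{"dx":0.6,"dy":-0.8,"dz":0,"rx":0,"ry":0,"rz":0,"jaw":0},{"dx":0.5,"dy":-0.8,"dz":0,"rx":0,"ry":0,"rz":0,"jaw":0},{"dx":0.3,"dy":-0.7,"dz":0,"rx":0,"ry":0,"rz":0,"jaw":0},{"dx":0,"dy":0,"dz":-0.5,"rx":0,"ry":0,"rz":0,"jaw":0},{"dx":0,"dy":0,"dz":-0.5,"rx":0,"ry":0,"rz":0,"jaw":0},{"dx":0,"dy":0,"dz":0,"rx":0,"ry":0,"rz":0,"jaw":0},{"dx":0,"dy":0,"dz":0,"rx":0,"ry":0,"rz":0,"jaw":0}]'
```

```text
time_s: 34.95
eef_pos: [0.5396, -0.0521, 0.1349]
ee_rot: [0.709, 0.706, 0.0, 0.0]
wrist_force: [0.2, -0.1, -3.0]
gripper_width: 0.185
gripper_force: 59.0
time_s: 36.08
eef_pos: [0.617, -0.1674, 0.1042]
ee_rot: [0.708, 0.706, 0.0, -0.0]
wrist_force: [1.2, 0.2, -3.6]
gripper_width: 0.185
gripper_force: 58.9
```

```bash
python3 -m jog '[{"dx":0.03,"dy":-0.09,"dz":0,"rx":0,"ry":0,"rz":0,"jaw":0},{"dx":0,"dy":0,"dz":-0.5,"rx":0,"ry":0,"rz":0,"jaw":0},{"dx":0,"dy":0,"dz":-0.2,"rx":0,"ry":0,"rz":0,"jaw":0},{"dx":0,"dy":0,"dz":0,"rx":0,"ry":0,"rz":0,"jaw":0},{"dx":0,"dy":0,"dz":0,"rx":0,"ry":0,"rz":0,"jaw":0}]'
python3 - <<'E'
from w import *
S=np.load('/tmp/scene.npz')['frame'][:,:,::-1];T=np.load('/tmp/top.npz')['frame'][:,:,::-1]
cv2.imwrite('pics/w4.png',np.hstack([cv2.resize(S[170:230,205:265],(400,400),interpolation=cv2.INTER_CUBIC),cv2.resize(T[155:235,320:400],(400,400),interpolation=cv2.INTER_CUBIC)]))
E
```

```text
time_s: 36.7
eef_pos: [0.618, -0.1712, 0.0834]
ee_rot: [0.709, 0.706, 0.0, 0.0]
wrist_force: [0.4, 0.4, -3.9]
gripper_width: 0.182
gripper_force: 58.9
```

View pics/w4.png

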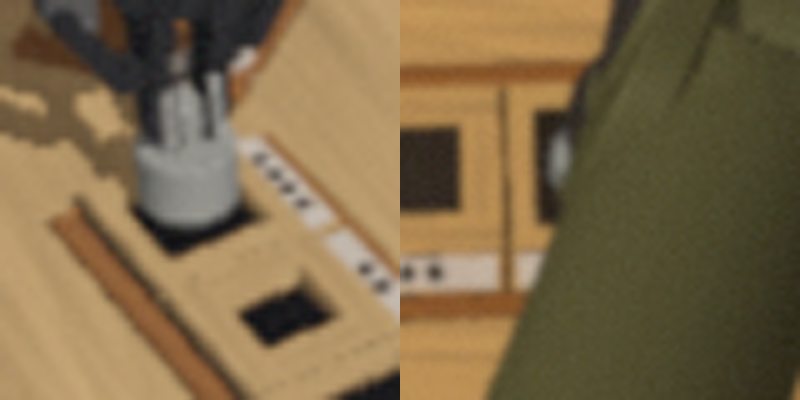

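Weight 4 sits over the four-dot well (left crop 190,210) and looks centred. Setting it down.

```bash
python3 -m jog '[{"dx":0,"dy":0.02,"dz":-0.2,"rx":0,"ry":0,"rz":0,"jaw":0},{"dx":0,"dy":0,"dz":-0.2,"rx":0,"ry":0,"rz":0,"jaw":0},{"dx":0,"dy":0,"dz":-0.12,"rx":0,"ry":0,"rz":0,"jaw":0},{"dx":0,"dy":0,"dz":-0.07,"rx":0,"ry":0,"rz":0,"jaw":0},{"dx":0,"dy":0,"dz":-0.03,"rx":0,"ry":0,"rz":0,"jaw":0},{"dx":0,"dy":0,"dz":0,"rx":0,"ry":0,"rz":0,"jaw":0},{"dx":0,"dy":0,"dz":0,"rx":0,"ry":0,"rz":0,"jaw":0}]'
python3 -m jog '[{"dx":0,"dy":0,"dz":-0.03,"rx":0,"ry":0,"rz":0,"jaw":0},{"dx":0,"dy":0,"dz":0,"rx":0,"ry":0,"rz":0,"jaw":0},{"dx":0,"dy":0,"dz":0,"rx":0,"ry":0,"rz":0,"jaw":0}]'
```

```text
time_s: 37.67
eef_pos: [0.618, -0.1706, 0.0649]
ee_rot: [0.709, 0.706, 0.0, 0.0]
wrist_force: [-0.2, 0.8, -2.4]
gripper_width: 0.182
gripper_force: 59.1
time_s: 38.05
eef_pos: [0.6182, -0.1706, 0.0646]
ee_rot: [0.709, 0.706, 0.0, 0.0]
wrist_force: [-1.6, 0.5, 3.0]
gripper_width: 0.179
gripper_force: 59.6
```

```bash
python3 -m jog '[{"dx":0,"dy":0,"dz":-0.02,"rx":0,"ry":0,"rz":0,"jaw":0},{"dx":0,"dy":0,"dz":0,"rx":0,"ry":0,"rz":0,"jaw":0.3},{"dx":0,"dy":0,"dz":0,"rx":0,"ry":0,"rz":0,"jaw":0.45},{"dx":0,"dy":0,"dz":0,"rx":0,"ry":0,"rz":0,"jaw":0.45},{"dx":0,"dy":0,"dz":0,"rx":0,"ry":0,"rz":0,"jaw":0.45},{"dx":0,"dy":0,"dz":0.6,"rx":0,"ry":0,"rz":0,"jaw":0.45},{"dx":0,"dy":0,"dz":0.9,"rx":0,"ry":0,"rz":0,"jaw":0.45},{"dx":0,"dy":0,"dz":0.9,"rx":0,"ry":0,"rz":0,"jaw":0.45},{"dx":-0.4,"dy":0.2,"dz":0.3,"rx":0,"ry":0,"rz":0,"jaw":0.6},{"dx":-0.8,"dy":0.35,"dz":0,"rx":0,"ry":0,"rz":0,"jaw":0.8}]'
python3 -m jog '[{"dx":-0.8,"dy":0.35,"dz":0,"rx":0,"ry":0,"rz":0,"jaw":0.8},{"dx":-0.8,"dy":0.35,"dz":0,"rx":0,"ry":0,"rz":0,"jaw":0.8},{"dx":-0.9,"dy":0.35,"dz":0,"rx":0,"ry":0,"rz":0,"jaw":0.8},{"dx":-0.9,"dy":0.35,"dz":0,"rx":0,"ry":0,"rz":0,"jaw":0.8},{"dx":-0.9,"dy":0.35,"dz":0,"rx":0,"ry":0,"rz":0,"jaw":0.8},{"dx":-0.7,"dy":0.35,"dz":0,"rx":0,"ry":0,"rz":0,"jaw":0.8},{"dx":-0.29,"dy":0.12,"dz":0,"rx":0,"ry":0,"rz":0,"jaw":0.8},{"dx":0,"dy":0,"dz":0,"rx":0,"ry":0,"rz":0,"jaw":0.8},{"dx":0,"dy":0,"dz":0,"rx":0,"ry":0,"rz":0,"jaw":0.8}]'
python3 - <<'E'
from w import *
print('w1');knob((.597,.25),.056,.03);print('w3');knob((.605,.083),.066,.03);print('w4');knob((.618,-.17),.071,.03)
for P in C.values():
    q=sel(P,(.423,-.087),.05,.009,.024); print('ring',len(q),circ(q) if len(q)>3 else '')
    q=sel(P,(.601,.165),.025,.045,.066); print('post',circ(q),np.median(q,0).round(4),q[:,2].max())
    q=sel(P,(.42,-.087),.07,.03,.2); print('tips z',np.sort(q[:,2])[:5].round(3))
E
```

```text
time_s: 39.3
eef_pos: [0.5818, -0.1541, 0.1453]
ee_rot: [0.709, 0.705, 0.0, 0.001]
wrist_force: [-1.3, 0.2, 1.4]
gripper_width: 0.787
gripper_force: 0.0
time_s: 40.42
eef_pos: [0.4239, -0.0878, 0.1444]
ee_rot: [0.709, 0.705, 0.0, 0.0]
wrist_force: [-0.0, 0.7, -0.7]
gripper_width: 0.801
gripper_force: 0.0
w1
t (0.597, 0.25) 50 [0.5981 0.2487 0.018 ] 0.0556
s (0.597, 0.25) 41 [0.5956 0.2504 0.0178] 0.0543
w3
t (0.605, 0.083) 45 [0.605  0.0823 0.0175] 0.0657
s (0.605, 0.083) 34 [0.6046 0.0845 0.0162] 0.0651
w4
t (0.618, -0.17) 51 [ 0.6184 -0.171   0.0179] 0.0703
s (0.618, -0.17) 28 [ 0.6176 -0.1693  0.0178] 0.0696
ring 0 
post [0.5973 0.1645 0.0098] [0.6018 0.1642 0.0589] 0.06415366240635942
tips z [0.145 0.176 0.183 0.184 0.185]
ring 91 [ 0.422  -0.0861  0.0497]
post [0.6007 0.1676 0.0139] [0.6017 0.1687 0.0577] 0.06343289364896443
tips z [0.14  0.141 0.141 0.141 0.143]
```

```bash
python3 -m jog '[{"dx":0,"dy":0,"dz":-0.6,"rx":0,"ry":0,"rz":0,"jaw":0.8},{"dx":0,"dy":0,"dz":-1,"rx":0,"ry":0,"rz":0,"jaw":0.8},{"dx":0,"dy":0,"dz":-1,"rx":0,"ry":0,"rz":0,"jaw":0.8},{"dx":0,"dy":0,"dz":-1,"rx":0,"ry":0,"rz":0,"jaw":0.75},{"dx":0,"dy":0,"dz":-0.6,"rx":0,"ry":0,"rz":0,"jaw":0.7},{"dx":0,"dy":0,"dz":0,"rx":0,"ry":0,"rz":0,"jaw":0.65},{"dx":0,"dy":0,"dz":0,"rx":0,"ry":0,"rz":0,"jaw":0.6},{"dx":0,"dy":0,"dz":0,"rx":0,"ry":0,"rz":0,"jaw":0.6}]'
python3 - <<'E'
from w import *
P=C['s']; q=sel(P,(.422,-.087),.06,.001,.05)
for sgn in(-1,1):
    r=q[((q[:,0]-.4235)*sgn>.026)&(abs(q[:,1]+.087)<.02)]; print(len(r),np.sort(r[:,2])[:8].round(4), r.min(0).round(3) if len(r) else '')
T=np.load('/tmp/scene.npz')['frame'][:,:,::-1]
cv2.imwrite('pics/ring.png',cv2.resize(T[165:225,270:330],(500,500),interpolation=cv2.INTER_CUBIC))
E
```

```text
time_s: 41.52
eef_pos: [0.4242, -0.0875, 0.0191]
ee_rot: [0.709, 0.706, 0.001, 0.001]
wrist_force: [0.1, 0.1, 0.2]
gripper_width: 0.595
gripper_force: 0.0
67 [0.0012 0.0013 0.0016 0.0017 0.0018 0.0019 0.0019 0.0021] [ 0.364 -0.1    0.001]
66 [0.0012 0.0012 0.0012 0.0012 0.0013 0.0013 0.0014 0.0015] [ 0.45  -0.105  0.001]
```

View pics/ring.png

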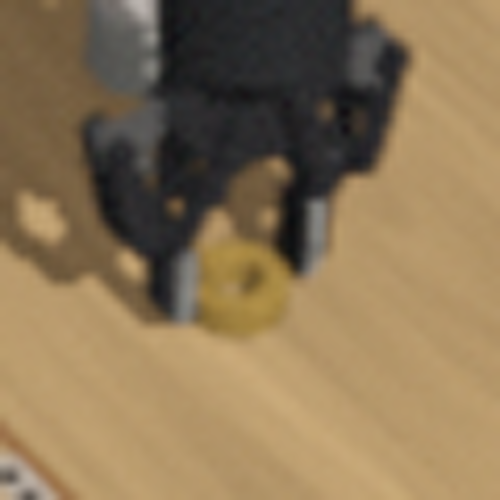

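The ring (240,290) lies between the two fingertips (180,300 and 310,260). I go 3 mm lower and close.

```bash
python3 -m jog '[{"dx":0,"dy":0,"dz":-0.1,"rx":0,"ry":0,"rz":0,"jaw":0.6},{"dx":0,"dy":0,"dz":0,"rx":0,"ry":0,"rz":0,"jaw":0.5},{"dx":0,"dy":0,"dz":0,"rx":0,"ry":0,"rz":0,"jaw":0.4},{"dx":0,"dy":0,"dz":0,"rx":0,"ry":0,"rz":0,"jaw":0.3},{"dx":0,"dy":0,"dz":0,"rx":0,"ry":0,"rz":0,"jaw":0.3},{"dx":0,"dy":0,"dz":0,"rx":0,"ry":0,"rz":0,"jaw":0.3},{"dx":0,"dy":0,"dz":0,"rx":0,"ry":0,"rz":0,"jaw":0.3}]'
```

```text
time_s: 42.5
eef_pos: [0.4233, -0.0874, 0.0157]
ee_rot: [0.709, 0.706, 0.0, -0.0]
wrist_force: [-2.1, 1.2, 5.9]
gripper_width: 0.484
gripper_force: 59.9
```

```bash
python3 -m jog '[{"dx":0,"dy":0,"dz":0.3,"rx":0,"ry":0,"rz":0,"jaw":0.3},{"dx":0,"dy":0,"dz":0.8,"rx":0,"ry":0,"rz":0,"jaw":0.3},{"dx":0,"dy":0,"dz":0.9,"rx":0,"ry":0,"rz":0,"jaw":0.3},{"dx":0,"dy":0,"dz":0.9,"rx":0,"ry":0,"rz":0,"jaw":0.3},{"dx":0,"dy":0,"dz":0.6,"rx":0,"ry":0,"rz":0,"jaw":0.3},{"dx":0,"dy":0,"dz":0,"rx":0,"ry":0,"rz":0,"jaw":0.3}]'
cat > sil.py <<'E'
from h import *
from scipy.optimize import minimize
a=np.linspace(0,2*np.pi,24)
def hull(c,x,y,parts,sc=8):
    P=np.concatenate([np.stack([x+r*np.cos(a),y+r*np.sin(a),0*a+z],1) for r,z in parts])
    q=P@c['R'].T+c['t']; K=c['intrinsics']; uv=q[:,:2]/q[:,2:]*[K[0,0],K[1,1]]+[K[0,2],K[1,2]]
    return cv2.convexHull((uv*16).astype(np.int32)[:,None])
def fit(c,x0,y0,parts,z0,z1,R):
    W=cloud(c); m=(c['range_z']>0)&(W[...,2]>z0)&(W[...,2]<z1)&(np.hypot(W[...,0]-x0,W[...,1]-y0)<R)
    def f(p):
        g=np.zeros(m.shape,np.float32); h=np.zeros((m.shape[0],m.shape[1]),np.uint8)
        cv2.fillConvexPoly(h,hull(c,p[0],p[1],parts),255,cv2.LINE_AA,4)
        return np.abs(h/255.-m).sum()
    gs=[(f((x0+i*.0005,y0+j*.0005)),x0+i*.0005,y0+j*.0005) for i in range(-14,15) for j in range(-14,15)]
    b=min(g[0] for g in gs); G=np.array([g[1:] for g in gs if g[0]<b*1.05+.5]); return G.mean(0).round(4),round(b,1),m.sum()
E
python3 - <<'E'
from sil import *
for n in('top','scene'):
    c=cam(n); print(n,'post',fit(c,.602,.166,[(.007,.022),(.007,.061)],.022,.075,.03),
      'w3body',fit(c,.605,.083,[(.009,.052),(.009,.066)],.049,.075,.03),'w1',fit(c,.597,.25,[(.009,.042),(.009,.056)],.039,.075,.03))
E
```

```text
time_s: 43.25
eef_pos: [0.4242, -0.0875, 0.1216]
ee_rot: [0.709, 0.706, 0.001, 0.001]
wrist_force: [0.2, -0.5, -1.7]
gripper_width: 0.482
gripper_force: 61.0
top post (array([0.602 , 0.1658]), np.float64(17.7), np.int64(42)) w3body (array([0.6099, 0.0859]), np.float64(20.4), np.int64(48)) w1 (array([0.5979, 0.2488]), np.float64(21.1), np.int64(52))
scene post (array([0.6001, 0.167 ]), np.float64(30.5), np.int64(60)) w3body (array([0.6079, 0.0877]), np.float64(15.3), np.int64(49)) w1 (array([0.5964, 0.2509]), np.float64(19.9), np.int64(56))
```

Run:
```python
from w import *
print('w1');knob((.597,.25),.056,.03);print('w3');knob((.605,.083),.066,.04);print('w4');knob((.618,-.17),.071,.03)
for n,P in C.items(): q=sel(P,(.606,.083),.03,.03,.048); print(n,len(q),circ(q))
T=np.load('/tmp/top.npz')['frame'][:,:,::-1]; S=np.load('/tmp/scene.npz')['frame'][:,:,::-1]
cv2.imwrite('pics/w3.png',np.hstack([cv2.resize(S[210:290,240:320],(400,400),interpolation=cv2.INTER_CUBIC),cv2.resize(T[150:230,200:280],(400,400),interpolation=cv2.INTER_CUBIC)]))
```

```text
w1
t (0.597, 0.25) 50 [0.5981 0.249  0.018 ] 0.0555
s (0.597, 0.25) 42 [0.5963 0.2504 0.0176] 0.0543
w3
t (0.605, 0.083) 46 [0.6101 0.0859 0.0177] 0.0651
s (0.605, 0.083) 40 [0.6088 0.0863 0.0216] 0.0637
w4
t (0.618, -0.17) 52 [ 0.6179 -0.1705  0.0176] 0.0705
s (0.618, -0.17) 26 [ 0.6161 -0.1693  0.0202] 0.0689
t 199 [0.6073 0.0844 0.0567]
s 135 [0.6091 0.0871 0.0446]
```

View pics/w3.png

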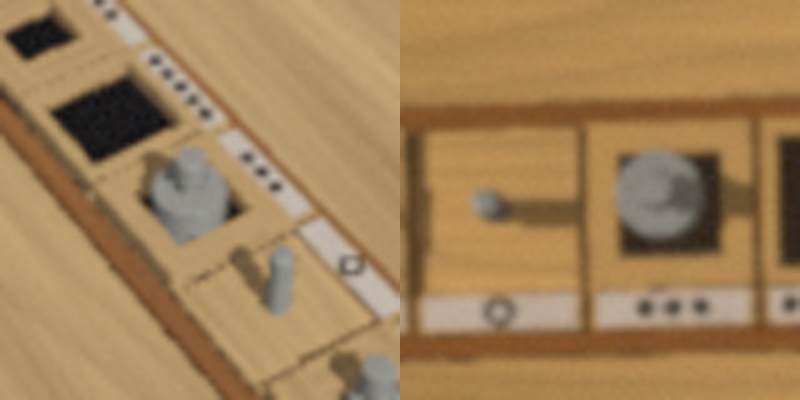

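Weight 3 has been nudged inside its well, presumably by the announced knock, but it still stands upright on the floor of its three-dot well (right crop 660,195). That is fine. Carrying the ring to the post.

```bash
python3 -m jog '[{"dx":0.3,"dy":0.4,"dz":0,"rx":0,"ry":0,"rz":0,"jaw":0.3},{"dx":0.55,"dy":0.8,"dz":0,"rx":0,"ry":0,"rz":0,"jaw":0.3},{"dx":0.55,"dy":0.8,"dz":0,"rx":0,"ry":0,"rz":0,"jaw":0.3},{"dx":0.55,"dy":0.8,"dz":0,"rx":0,"ry":0,"rz":0,"jaw":0.3},{"dx":0.55,"dy":0.8,"dz":0,"rx":0,"ry":0,"rz":0,"jaw":0.3},{"dx":0.55,"dy":0.8,"dz":0,"rx":0,"ry":0,"rz":0,"jaw":0.3},{"dx":0.55,"dy":0.8,"dz":0,"rx":0,"ry":0,"rz":0,"jaw":0.3},{"dx":0.55,"dy":0.8,"dz":0,"rx":0,"ry":0,"rz":0,"jaw":0.3},{"dx":0.55,"dy":0.8,"dz":0,"rx":0,"ry":0,"rz":0,"jaw":0.3},{"dx":0.55,"dy":0.8,"dz":0,"rx":0,"ry":0,"rz":0,"jaw":0.3}]'
python3 -m jog '[{"dx":0.45,"dy":0.55,"dz":0,"rx":0,"ry":0,"rz":0,"jaw":0.3},{"dx":0.17,"dy":0.15,"dz":0,"rx":0,"ry":0,"rz":0,"jaw":0.3},{"dx":0,"dy":0,"dz":0,"rx":0,"ry":0,"rz":0,"jaw":0.3},{"dx":0,"dy":0,"dz":0,"rx":0,"ry":0,"rz":0,"jaw":0.3}]'
python3 - <<'E'
from sil import *
for n in('top','scene'):
    c=cam(n); P=cloud(c).reshape(-1,3); q=P[(abs(P[:,0]-.601)<.03)&(abs(P[:,1]-.166)<.03)&(P[:,2]>.098)&(P[:,2]<.128)]
    print(n,len(q),q.min(0).round(4),q.max(0).round(4))
    if n=='scene': cv2.imwrite('pics/r2.png',cv2.resize(c['frame'][200:290,250:340,::-1],(540,540),interpolation=cv2.INTER_CUBIC))
E
```

```text
time_s: 44.7
eef_pos: [0.5814, 0.143, 0.1195]
ee_rot: [0.708, 0.706, -0.0, -0.0]
wrist_force: [0.9, 0.0, -0.7]
gripper_width: 0.482
gripper_force: 61.0
time_s: 45.2
eef_pos: [0.599, 0.1606, 0.12]
ee_rot: [0.709, 0.705, -0.0, 0.0]
wrist_force: [-0.4, -0.6, -1.3]
gripper_width: 0.482
gripper_force: 61.0
top 37 [0.5734 0.1377 0.1062] [0.6057 0.1504 0.1229]
scene 221 [0.5715 0.1401 0.1039] [0.6307 0.182  0.1279]
```

View pics/r2.png

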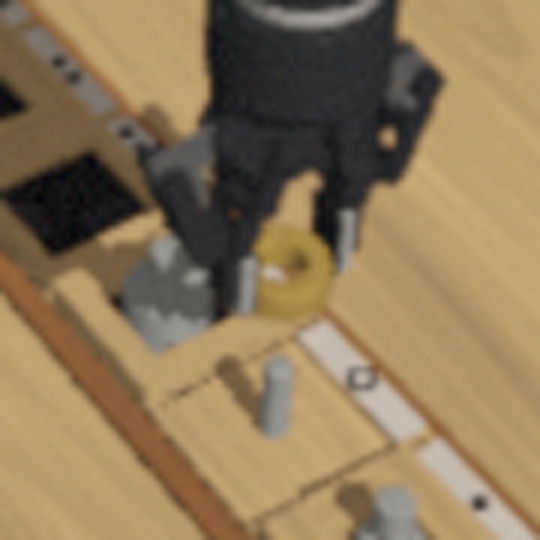

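The ring (293,270) is level in the jaws and the post is free. I shift by the remainder and lower to just above the post top.

```bash
python3 -m jog '[{"dx":0.07,"dy":0.2,"dz":0,"rx":0,"ry":0,"rz":0,"jaw":0.3},{"dx":0,"dy":0,"dz":-0.5,"rx":0,"ry":0,"rz":0,"jaw":0.3},{"dx":0,"dy":0,"dz":-0.5,"rx":0,"ry":0,"rz":0,"jaw":0.3},{"dx":0,"dy":0,"dz":-0.2,"rx":0,"ry":0,"rz":0,"jaw":0.3},{"dx":0,"dy":0,"dz":0,"rx":0,"ry":0,"rz":0,"jaw":0.3},{"dx":0,"dy":0,"dz":0,"rx":0,"ry":0,"rz":0,"jaw":0.3}]'
python3 - <<'E'
from sil import *
for n in('top','scene'):
    c=cam(n); P=cloud(c).reshape(-1,3); q=P[(abs(P[:,0]-.601)<.02)&(abs(P[:,1]-.166)<.03)&(P[:,2]>.066)&(P[:,2]<.088)]
    print(n,len(q),q.min(0).round(4),q.max(0).round(4))
    if n=='scene': cv2.imwrite('pics/r3.png',cv2.resize(c['frame'][220:280,265:325,::-1],(540,540),interpolation=cv2.INTER_CUBIC))
E
```

```text
time_s: 46.05
eef_pos: [0.6017, 0.1675, 0.0845]
ee_rot: [0.709, 0.705, 0.0, 0.0]
wrist_force: [0.0, -0.6, -0.5]
gripper_width: 0.482
gripper_force: 61.0
top 32 [0.5827 0.1446 0.0685] [0.6092 0.1581 0.0879]
scene 154 [0.582  0.1482 0.0677] [0.6197 0.1896 0.0873]
```

View pics/r3.png

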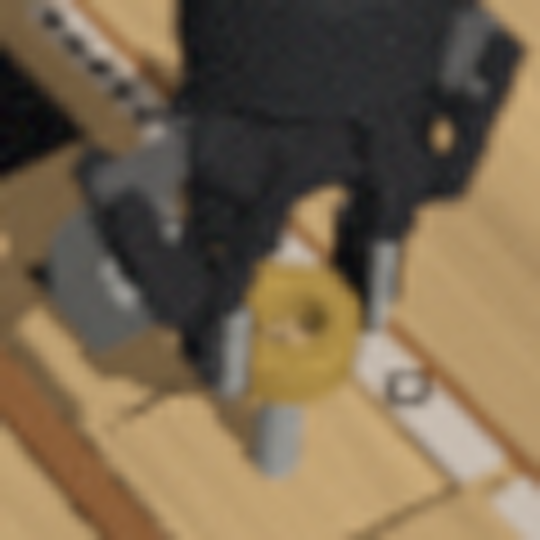

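Run:
```python
from sil import *
S=dict(np.load('/tmp/scene.npz')); T=dict(np.load('/tmp/top.npz'))
def pr(c,X): q=np.array(X)@c['R'].T+c['t']; K=c['intrinsics']; return (q[:,:2]/q[:,2:]*[K[0,0],K[1,1]]+[K[0,2],K[1,2]]).round(2)
for n,c in(('s',S),('t',T)):
    f=c['frame'].astype(int); R,G,B=f[...,0],f[...,1],f[...,2]
    W=cloud(c); near=(np.hypot(W[...,0]-.602,W[...,1]-.167)<.035)
    brass=near&(R-B>50)&(W[...,2]>.062)&(W[...,2]<.095)
    v,u=np.nonzero(brass); print(n,'ring px',u.min(),u.max(),v.min(),v.max(),u.mean().round(2),v.mean().round(2))
    print(' ring pred ctr',pr(c,[[.6017,.1675,.0688],[.6017,.1675,.0848]]), 'post pred', pr(c,[[.601,.1665,.018],[.601,.1665,.04],[.601,.1665,.061]]))
    if n=='s':
        for r in range(262,274):
            row=near[r]&(abs(R[r]-B[r])<35)&(W[r,:,2]>.018); print(r,np.nonzero(row)[0])
```

```text
s ring px 293 304 249 264 298.43 256.57
 ring pred ctr [[296.07 258.71]
 [296.37 254.61]] post pred [[295.15 270.84]
 [295.55 265.53]
 [295.93 260.33]]
262 [288 289 290 291 292]
263 [290 291]
264 []
265 [294 295 296 297]
266 [294 295 296 297]
267 [293 294 295 296 297]
268 [294 295 296 297]
269 [294 295 296 297]
270 [294 295 296 297]
271 [294 295 296 297]
272 [296]
273 []
t ring px 215 224 187 204 221.59 193.91
 ring pred ctr [[214.94 190.13]
 [213.88 189.52]] post pred [[218.51 192.25]
 [217.18 191.49]
 [215.86 190.73]]
```

Measured pixels match the projections: the post spans columns 294–297 and the ring spans rows 249–264 with its right edge at 304. The ring is within 1–2 mm of the post axis, so I lower it.

```bash
python3 -m jog '[{"dx":-0.02,"dy":-0.03,"dz":-0.2,"rx":0,"ry":0,"rz":0,"jaw":0.3},{"dx":0,"dy":0,"dz":-0.2,"rx":0,"ry":0,"rz":0,"jaw":0.3},{"dx":0,"dy":0,"dz":0,"rx":0,"ry":0,"rz":0,"jaw":0.3},{"dx":0,"dy":0,"dz":0,"rx":0,"ry":0,"rz":0,"jaw":0.3}]'
```

```text
time_s: 46.65
eef_pos: [0.6008, 0.1667, 0.0722]
ee_rot: [0.709, 0.706, -0.0, 0.0]
wrist_force: [-0.7, -0.1, -1.2]
gripper_width: 0.482
gripper_force: 61.0
```

```bash
python3 -m jog '[{"dx":0,"dy":0,"dz":-0.25,"rx":0,"ry":0,"rz":0,"jaw":0.3},{"dx":0,"dy":0,"dz":-0.25,"rx":0,"ry":0,"rz":0,"jaw":0.3},{"dx":0,"dy":0,"dz":-0.25,"rx":0,"ry":0,"rz":0,"jaw":0.3},{"dx":0,"dy":0,"dz":-0.25,"rx":0,"ry":0,"rz":0,"jaw":0.3},{"dx":0,"dy":0,"dz":0,"rx":0,"ry":0,"rz":0,"jaw":0.3},{"dx":0,"dy":0,"dz":0,"rx":0,"ry":0,"rz":0,"jaw":0.3}]'
```

```text
time_s: 47.4
eef_pos: [0.601, 0.1667, 0.0423]
ee_rot: [0.709, 0.706, 0.0, 0.0]
wrist_force: [0.3, 0.5, -1.4]
gripper_width: 0.484
gripper_force: 61.0
```

Threaded with no contact force; about 10.6 mm left to the base.

```bash
python3 -m jog '[{"dx":0,"dy":0,"dz":-0.15,"rx":0,"ry":0,"rz":0,"jaw":0.3},{"dx":0,"dy":0,"dz":-0.12,"rx":0,"ry":0,"rz":0,"jaw":0.3},{"dx":0,"dy":0,"dz":-0.05,"rx":0,"ry":0,"rz":0,"jaw":0.3},{"dx":0,"dy":0,"dz":0,"rx":0,"ry":0,"rz":0,"jaw":0.3},{"dx":0,"dy":0,"dz":0,"rx":0,"ry":0,"rz":0,"jaw":0.3}]'
python3 -m jog '[{"dx":0,"dy":0,"dz":-0.03,"rx":0,"ry":0,"rz":0,"jaw":0.3},{"dx":0,"dy":0,"dz":0,"rx":0,"ry":0,"rz":0,"jaw":0.3},{"dx":0,"dy":0,"dz":0,"rx":0,"ry":0,"rz":0,"jaw":0.3}]'
```

```text
time_s: 48.02
eef_pos: [0.6009, 0.1667, 0.0327]
ee_rot: [0.709, 0.706, 0.0, 0.0]
wrist_force: [0.5, -0.5, -1.4]
gripper_width: 0.482
gripper_force: 61.0
time_s: 48.4
eef_pos: [0.601, 0.1667, 0.0319]
ee_rot: [0.709, 0.706, 0.0, 0.0]
wrist_force: [0.5, 0.2, -0.9]
gripper_width: 0.486
gripper_force: 61.0
```

```bash
python3 -m jog '[{"dx":0,"dy":0,"dz":-0.03,"rx":0,"ry":0,"rz":0,"jaw":0.3},{"dx":0,"dy":0,"dz":0,"rx":0,"ry":0,"rz":0,"jaw":0.3},{"dx":0,"dy":0,"dz":0,"rx":0,"ry":0,"rz":0,"jaw":0.3}]'
python3 -m jog '[{"dx":0,"dy":0,"dz":-0.03,"rx":0,"ry":0,"rz":0,"jaw":0.3},{"dx":0,"dy":0,"dz":0,"rx":0,"ry":0,"rz":0,"jaw":0.3},{"dx":0,"dy":0,"dz":0,"rx":0,"ry":0,"rz":0,"jaw":0.3}]'
```

```text
time_s: 48.78
eef_pos: [0.601, 0.1667, 0.0318]
ee_rot: [0.709, 0.706, 0.0, -0.0]
wrist_force: [-3.2, -0.8, 5.0]
gripper_width: 0.485
gripper_force: 61.6
time_s: 49.15
eef_pos: [0.6011, 0.1667, 0.0318]
ee_rot: [0.709, 0.706, 0.0, -0.0]
wrist_force: [-4.5, -1.7, 10.5]
gripper_width: 0.476
gripper_force: 62.1
```

```bash
python3 -m jog '[{"dx":0,"dy":0,"dz":0.03,"rx":0,"ry":0,"rz":0,"jaw":0.5},{"dx":0,"dy":0,"dz":0,"rx":0,"ry":0,"rz":0,"jaw":0.6},{"dx":0,"dy":0,"dz":0,"rx":0,"ry":0,"rz":0,"jaw":0.65},{"dx":0,"dy":0,"dz":0,"rx":0,"ry":0,"rz":0,"jaw":0.65},{"dx":0,"dy":0,"dz":0.4,"rx":0,"ry":0,"rz":0,"jaw":0.65},{"dx":0,"dy":0,"dz":0.9,"rx":0,"ry":0,"rz":0,"jaw":0.65},{"dx":0,"dy":0,"dz":0.9,"rx":0,"ry":0,"rz":0,"jaw":0.65},{"dx":0,"dy":0,"dz":0.9,"rx":0,"ry":0,"rz":0,"jaw":0.65},{"dx":-0.5,"dy":0,"dz":0.9,"rx":0,"ry":0,"rz":0,"jaw":0.65},{"dx":-0.9,"dy":0,"dz":0.9,"rx":0,"ry":0,"rz":0,"jaw":0.65}]'
python3 -m jog '[{"dx":-0.9,"dy":0,"dz":0,"rx":0,"ry":0,"rz":0,"jaw":0.65},{"dx":-0.9,"dy":0,"dz":0,"rx":0,"ry":0,"rz":0,"jaw":0.65},{"dx":-0.9,"dy":0,"dz":0,"rx":0,"ry":0,"rz":0,"jaw":0.65},{"dx":0,"dy":0,"dz":0,"rx":0,"ry":0,"rz":0,"jaw":0.65},{"dx":0,"dy":0,"dz":0,"rx":0,"ry":0,"rz":0,"jaw":0.65}]'
python3 - <<'E'
from w import *
print('w1');knob((.597,.25),.056,.03);print('w3');knob((.605,.083),.066,.04);print('w4');knob((.618,-.17),.071,.03)
for n,P in C.items():
    q=sel(P,(.601,.1665),.03,.02,.045); print('ring',len(q),circ(q),np.percentile(q[:,2],[50,90]).round(4))
    k=sel(P,(.505,-.403),.03,.205,.23); c=sel(P,(.505,-.403),.018,.1645,.18); print('dip',circ(k) if len(k)>3 else '',k[:,2].max() if len(k) else '',circ(c) if len(c)>3 else '')
    print('cruc',circ(sel(P,(.535,.409),.05,.05,.085)))
T=np.load('/tmp/top.npz')['frame'][:,:,::-1]
S=np.load('/tmp/scene.npz')['frame'][:,:,::-1]
cv2.imwrite('pics/end.png',np.hstack([cv2.resize(S[110:330,170:420],(450,396)),cv2.resize(T[120:300,90:400],(350,396))]))
E
```

```text
time_s: 50.4
eef_pos: [0.5591, 0.1664, 0.1796]
ee_rot: [0.709, 0.705, 0.001, 0.001]
wrist_force: [-0.9, 0.9, 0.5]
gripper_width: 0.649
gripper_force: 0.0
time_s: 51.02
eef_pos: [0.4788, 0.1666, 0.1787]
ee_rot: [0.709, 0.705, 0.001, 0.0]
wrist_force: [0.0, -0.2, -0.2]
gripper_width: 0.652
gripper_force: 0.0
w1
t (0.597, 0.25) 50 [0.5978 0.2493 0.0179] 0.0556
s (0.597, 0.25) 44 [0.597  0.2507 0.0187] 0.0545
w3
t (0.605, 0.083) 46 [0.6098 0.0858 0.0173] 0.0655
s (0.605, 0.083) 39 [0.6082 0.0879 0.0189] 0.0647
w4
t (0.618, -0.17) 49 [ 0.6182 -0.171   0.0182] 0.0712
s (0.618, -0.17) 27 [ 0.6179 -0.1697  0.0179] 0.0698
ring 216 [0.6016 0.1696 0.0549] [0.0319 0.0349]
dip [ 0.5038 -0.4026  0.0146] 0.22270154159631478 [ 0.5062 -0.402   0.0312]
cruc [0.5357 0.4086 0.0727]
ring 178 [0.6002 0.1667 0.0459] [0.0308 0.0339]
dip [ 0.5016 -0.4012  0.0204] 0.2216303573394932 [ 0.5027 -0.4015  0.0284]
cruc [0.5338 0.4083 0.0744]
```

View pics/end.png

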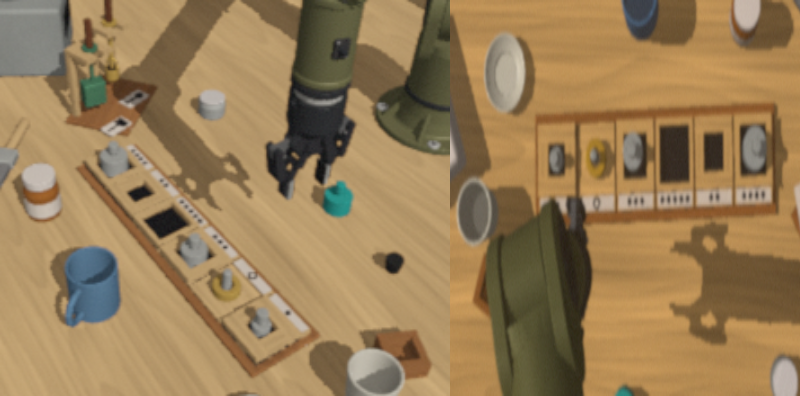

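The final picture shows weights 4, 3 and 1 in their wells (left 113,158; 193,250; 262,322) and the ring at the foot of its post (227,287). The dipper hangs beside the scoop (110,70), the crucible is unmoved and the gripper is clear of everything.

```bash
python3 -c "
from bench import close_job; print(close_job())"
```

```text
the job is handed in; nothing more can be done
None
```

The job is done and handed in at 51 s: the dipper was dipped and hung in its slot, weights 1, 3 and 4 (the only ones out) are in their wells, and the ring is at the foot of its post. Weight 3 shifted a few millimetres inside its well after I placed it but still stands upright, and the crucible did not move.

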